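# Put the loose battery packs on charge

### The arm

A 6-joint arm with a two-finger parallel gripper is mounted at the origin on the work surface. World frame = base frame: x ahead of the robot, y to its left, z up, the work surface at z = 0. Lengths are in m, angles in rad, forces in N, time in s.
With the tool pointing down it reaches from about 0.275 to 0.875 m from the base axis. Payload 12.5 kg.
Tool frame: the origin (TCP) lies midway between the tips of the shut fingers; the grasp point (between the pads) lies 19 mm behind it (manip.grasp_offset is the distance from the TCP to the grasp point, in m); z points along the fingers, y is the direction in which the jaws open and shut (so a half turn about z gives the same grasp; the last joint's range is limited). The gripper opens to 85 mm and grips with 20 to 120 N. Pads are 22 mm wide; open, the fingers measure 114 mm over their backs; the gripper's body (76 mm by 85 mm) begins 54 mm behind the grasp point. The pads swing forward as they close: fully open they stand 13 mm farther back than shut.
Start: joints at [-1.308, 0.351, 1.652, -0, 1.139, -0.085], TCP at [0.187, -0.517, 0.231] pointing down, gripper open.
Joint ranges: [-2.75, 2.75], [-0.79, 2.1], [0.01, 2.65], [-1.57, 4.71], [0.07, 3.14], [-2.87, 2.87]. Speed limits (rad/s): [2.22, 2.22, 2.79, 3.14, 3.14, 3.14].

### API

Orientations are given as a unit quaternion [x, y, z, w].
In Python, from station import manip, get_image gives the robot as it stands.
- The arm moves only by the shell command python3 -m inch 'ROWS' [FORCE]. ROWS is JSON, a list that holds one entry, the list of rows, each a list of 7 numbers: the shift along the tool's x, y, z in units of 40 mm (1.0 is 40 mm), then the turn, a rotation vector about the tool's x, y, z in units of 8 degrees (1.0 is 8 degrees), then the finger opening in mm, from 0 to 85.4. A call has exactly 10 rows; each row is the pose to reach, as a shift and turn from the pose commanded when the call began, along the tool's axes at that moment; what a row does not reach only later rows make up. A row lasts 1/10 s, in which the tool goes at most 50 mm and 8.59 degrees, less where a joint would pass 70% of its speed; a pose out of reach is approached as far as the arm can. A call with a gripper value outside its range is refused whole. The fingers move at their own pace and stop on an object; FORCE is the grip in N (left out, the last holds). Time passes only in rows, so rows that repeat a pose let the fingers close, or fill a call up. It gives the time, the measured TCP pose, the force and the opening at its end, in the units of the state.
- manip.sense(): the state, without advancing time (a new reading comes with each control period).
- get_image(name): name is "scene" or "top" or "wrist"; returns a dict with "frame" (384x512x3 uint8, blue, green, red), "fx", "fy", "cx", "cy" (pixels), "world_to_cam" (4x4, takes a point from world to camera coordinates). Camera axes: x right, y down, z forward; pixel columns grow to the right and rows downward; lengths in m; the calibration is good to about 2 mm. A picture is of the moment at which its call begins. There is no depth.
- manip.close_job(): hands the job in, once; it reports no verdict.
The state is a dict: "t": time; "q": joint angles; "qd": joint speeds; "joint_torque": joint torques, N m; "position": TCP position; "ee_rot": TCP orientation; "contact_force": force on the tool from outside, world axes, zero at the start; "wrist_torque": the same for the moment, N m; "width": finger opening in m.
Only numpy, scipy, OpenCV 4.12 (cv2) and the standard library are available. Lean on these libraries where they do the work, as an engineer would, in place of code of your own. Each camera call takes 0.05 s, during which the arm holds its last target.

### The job

Put all the battery packs on charge: pull the lock slide of the white charger fully open, snap the one pack out of the tester's cradle, and lay that pack and every pack lying on the bench in charger pockets of their own, brass contacts down and yellow face up, fully seated. Once they are all in, push the lock slide fully home over them. Leave the other things on the bench where they are.

Things in the scene. Friction and masses are not known exactly. Their poses are not given: they have to be found in the camera images.
- pack_a: black battery pack 50 (x) x 36 (y) x 22 (z), 60 to 105 g, origin at its centre; +z out of the yellow face, -z out of the face with six brass contacts; a groove 12.5 wide, 2 deep along x in both faces. Stands steadily on a long edge. At first on the bench on a long edge (y vertical). May be absent
- pack_b: black battery pack 50 (x) x 36 (y) x 22 (z), 60 to 105 g, origin at its centre; +z out of the yellow face, -z out of the face with six brass contacts; a groove 12.5 wide, 2 deep along x in both faces. Stands steadily on a long edge. At first on the bench contacts up. May be absent
- pack_c: black battery pack 50 (x) x 36 (y) x 22 (z), 60 to 105 g, origin at its centre; +z out of the yellow face, -z out of the face with six brass contacts; a groove 12.5 wide, 2 deep along x in both faces. Stands steadily on a long edge. At first on the bench contacts down. May be absent
- pack_d: black battery pack 50 (x) x 36 (y) x 22 (z), 60 to 105 g, origin at its centre; +z out of the yellow face, -z out of the face with six brass contacts; a groove 12.5 wide, 2 deep along x in both faces. Stands steadily on a long edge. At first on a long edge (y vertical) in the cradle, held by two sprung balls in its grooves; a straight upward pull of about 8 to 12 N frees it
- cradle: fixed snap cradle: grey base 80 (x) x 76 (y) x 15 tall, origin under its centre; on it two red cheeks, 26 (x) x 20 (y) x 24 tall, 24 apart, either side (+-y) of the pack; open at both x ends. The pack stands on the base, its length along x, its centre over the origin and 33 above the bench; the cheeks end 12 below its top edge
- charger: fixed white charger, a slab 130 (x) x 300 (y) x 28 tall, origin under its centre, z up; four pockets in a row along y at y = -96, -32, 32, 96 and x = -15, and an orange lock slide along its +x side
- pocket0 (a point): centre of the floor of pocket 0; axes as the charger's. The pocket is 53 (x) x 39 (y) and 6 deep, its floor 22 above the bench, rim at 28; a seated pack lies with its length along x, its centre 11 above this point, and stands 16 above the slab
- pocket1 (a point): centre of the floor of pocket 1; axes as the charger's. The pocket is 53 (x) x 39 (y) and 6 deep, its floor 22 above the bench, rim at 28; a seated pack lies with its length along x, its centre 11 above this point, and stands 16 above the slab
- pocket2 (a point): centre of the floor of pocket 2; axes as the charger's. The pocket is 53 (x) x 39 (y) and 6 deep, its floor 22 above the bench, rim at 28; a seated pack lies with its length along x, its centre 11 above this point, and stands 16 above the slab
- pocket3 (a point): centre of the floor of pocket 3; axes as the charger's. The pocket is 53 (x) x 39 (y) and 6 deep, its floor 22 above the bench, rim at 28; a seated pack lies with its length along x, its centre 11 above this point, and stands 16 above the slab
- lock (a joint): lock slide (m) along the charger's +y: 0 fully open (end stop), 0.032 fully home (end stop). At first partly or fully home. 2.5 N of friction; stays where left. Its four orange tongues (14 wide, from the bar 55 mm towards -x, 46 to 51 above the bench) lie midway between pockets when open, over the +x ends of seated packs (10 mm overlap, 2 above them) when home
- lock_grip (a point): middle of the black upright grip on the lock slide; the grip is 14 (x) x 34 (y) and 30 tall, from 50 to 80 above the bench, this point 67 above the bench; it moves with the slide; pinch it across x from above
- screwdriver: red-handled screwdriver, 170 long, origin under its middle; not to be disturbed
- brush: orange-handled flat brush, 160 long, origin under its middle; not to be disturbed
- flux_jar: amber jar, 48 across, 45 tall, origin under its centre; not to be disturbed
- solder_spool: metal solder spool standing on its flat side, 56 across, 35 tall, origin under its centre; not to be disturbed
- screw_tray: clear divided screw tray 100 x 75 x 22, origin under its centre; not to be disturbed
- mouse: black round computer mouse, 60 across, 32 tall, origin under its centre; not to be disturbed
Mind the look-alikes: they are no part of the job. What is shaped like the pack_c but purple or turquoise is not meant. What is shaped like the pack_d but turquoise is not meant.

How it is judged:
On the way, in this order (a step that is already met when the one before it is completed fails the run):
1. the lock slide is pulled fully open (value of joint lock below 0.003 m), for 0.1 s.
2. every pack is seated in a charger pocket, contacts down (((horizontal distance between pack_a and pocket0 below 0.006 m and z of pack_a in the frame of pocket0 below 0.0145 m and angle between pack_a's own z axis and vertical below 0.1 rad) or (horizontal distance between pack_a and pocket1 below 0.006 m and z of pack_a in the frame of pocket1 below 0.0145 m and angle between pack_a's own z axis and vertical below 0.1 rad) or (horizontal distance between pack_a and pocket2 below 0.006 m and z of pack_a in the frame of pocket2 below 0.0145 m and angle between pack_a's own z axis and vertical below 0.1 rad) or (horizontal distance between pack_a and pocket3 below 0.006 m and z of pack_a in the frame of pocket3 below 0.0145 m and angle between pack_a's own z axis and vertical below 0.1 rad)) and ((horizontal distance between pack_b and pocket0 below 0.006 m and z of pack_b in the frame of pocket0 below 0.0145 m and angle between pack_b's own z axis and vertical below 0.1 rad) or (horizontal distance between pack_b and pocket1 below 0.006 m and z of pack_b in the frame of pocket1 below 0.0145 m and angle between pack_b's own z axis and vertical below 0.1 rad) or (horizontal distance between pack_b and pocket2 below 0.006 m and z of pack_b in the frame of pocket2 below 0.0145 m and angle between pack_b's own z axis and vertical below 0.1 rad) or (horizontal distance between pack_b and pocket3 below 0.006 m and z of pack_b in the frame of pocket3 below 0.0145 m and angle between pack_b's own z axis and vertical below 0.1 rad)) and ((horizontal distance between pack_c and pocket0 below 0.006 m and z of pack_c in the frame of pocket0 below 0.0145 m and angle between pack_c's own z axis and vertical below 0.1 rad) or (horizontal distance between pack_c and pocket1 below 0.006 m and z of pack_c in the frame of pocket1 below 0.0145 m and angle between pack_c's own z axis and vertical below 0.1 rad) or (horizontal distance between pack_c and pocket2 below 0.006 m and z of pack_c in the frame of pocket2 below 0.0145 m and angle between pack_c's own z axis and vertical below 0.1 rad) or (horizontal distance between pack_c and pocket3 below 0.006 m and z of pack_c in the frame of pocket3 below 0.0145 m and angle between pack_c's own z axis and vertical below 0.1 rad)) and ((horizontal distance between pack_d and pocket0 below 0.006 m and z of pack_d in the frame of pocket0 below 0.0145 m and angle between pack_d's own z axis and vertical below 0.1 rad) or (horizontal distance between pack_d and pocket1 below 0.006 m and z of pack_d in the frame of pocket1 below 0.0145 m and angle between pack_d's own z axis and vertical below 0.1 rad) or (horizontal distance between pack_d and pocket2 below 0.006 m and z of pack_d in the frame of pocket2 below 0.0145 m and angle between pack_d's own z axis and vertical below 0.1 rad) or (horizontal distance between pack_d and pocket3 below 0.006 m and z of pack_d in the frame of pocket3 below 0.0145 m and angle between pack_d's own z axis and vertical below 0.1 rad))), for 0.2 s.
3. the lock slide is pushed fully home (value of joint lock above 0.029 m), for 0.2 s.
At the end, for the whole second after the job is handed in: every pack present is seated in a charger pocket of its own (centre within 6 mm of the pocket's, resting on its floor within 3.5 mm, within 0.1 rad of level), contacts down, at rest, and the lock slide is within 3 mm of its home end stop (all of step 2 and linear speed of each of pack_a, pack_b, pack_c, pack_d below 0.03 m/s and value of joint lock above 0.029 m); the robot touches nothing.
It fails at once if a bystander (screwdriver, brush, flux jar, solder spool, screw tray or mouse) is displaced by more than 6 cm (distance of any of screwdriver, brush, flux_jar, solder_spool, screw_tray, mouse from where it was at the start of the episode above 0.06 m).
Of pack_a, pack_b, pack_c only 2 to 3 are there at a start; the rules pass over those that are not, and their reading is None.
At some moment in a run one of pack_a, pack_b, pack_c may be knocked a few centimetres aside while the robot is not near it.
Once in a run the grip may slacken for a moment while it holds something.
It also fails if it takes over 210 s, if anything falls off the work surface, if the arm or the gripper's body presses on something with over 40 N, if the wrist force passes 120 N, or if a joint passes its speed limit or range.

## Working session

There is one attempt and no reset: what is moved stays moved. The work goes in short steps, Python scripts to look and compute and a shell command to move; the robot and the scene stay as the last step left them, time stands still between calls to the robot, and variables do not carry over. Pictures are saved under pics/ and viewed, and the job is handed in when it is done.

```bash
ls -la; mkdir -p pics; python3 - <<'E'
from station import manip, get_image
import cv2
s=manip.sense(); print(s); print(manip.grasp_offset)
for n in ("scene","top","wrist"):
    d=get_image(n); cv2.imwrite(f"pics/{n}0.png",d["frame"]); print(n,d["fx"],d["fy"],d["cx"],d["cy"],d["world_to_cam"])
E
```

```text
total 12
drwxr-xr-x  3 agent agent 4096 Dec  7 10:06 .
drwxr-xr-x 23 root  root  4096 Dec  7 10:06 ..
drwxr-xr-x  2 agent agent 4096 Dec  7 10:06 pics
{'t': 0.0, 'q': array([-1.30755830e+00,  3.51232479e-01,  1.65241856e+00,  3.52754017e-06,
        1.13909798e+00, -8.46202067e-02]), 'qd': array([-0.00018616,  0.00154527, -0.00058533, -0.00161087,  0.00028228,
        0.00058819]), 'joint_torque': array([ 5.97241487e-04, -5.06107986e+01, -2.91404325e+01, -3.64285472e-05,
        4.58304261e-03,  4.60802426e-06]), 'position': array([ 0.18741573, -0.51673533,  0.23076258]), 'ee_rot': array([ 9.84912387e-01,  1.73052754e-01, -4.99730651e-05, -5.76020815e-04]), 'contact_force': array([-0.87389174,  0.5690873 , -0.24580849]), 'wrist_torque': array([-0.06485685, -0.00561966, -0.04614485]), 'width': 0.08571417859793223}
0.0187
scene 457.2126519054104 457.2126519054104 253.5354091133847 190.91907228347557 [[ 0.83329337  0.55276485  0.00855489 -0.42192016]
 [ 0.41967575 -0.62243704 -0.66063939 -0.16911805]
 [-0.35985335  0.5540967  -0.75065466  1.5301495 ]
 [ 0.          0.          0.          1.        ]]
top 367.52495935934627 367.52495935934627 260.19947869097285 189.04034324910756 [[ 0.02566743 -0.99960811  0.01117168 -0.04283488]
 [-0.99332868 -0.02675981 -0.11216973  0.52540301]
 [ 0.11242472 -0.00821804 -0.99362626  0.89746993]
 [ 0.          0.          0.          1.        ]]
wrist 334.1998824921568 334.1998824921568 250.9746742574109 190.823268913737 [[ 3.40872195e-01 -9.40109633e-01  1.57813326e-04 -5.49542133e-01]
 [-8.96319150e-01 -3.24943658e-01  3.01701177e-01 -3.83560817e-02]
 [-2.83580903e-01 -1.02982994e-01 -9.53402525e-01  3.78449601e-01]
 [ 0.00000000e+00  0.00000000e+00  0.00000000e+00  1.00000000e+00]]
```

View pics/scene0.png

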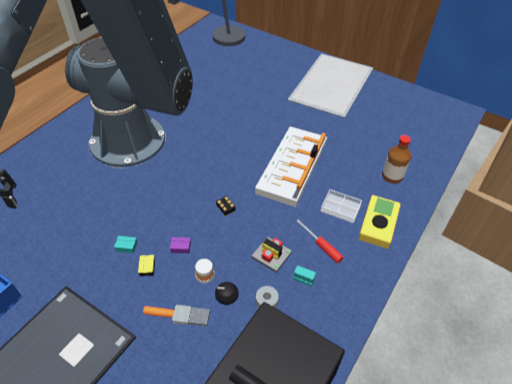

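View pics/top0.png

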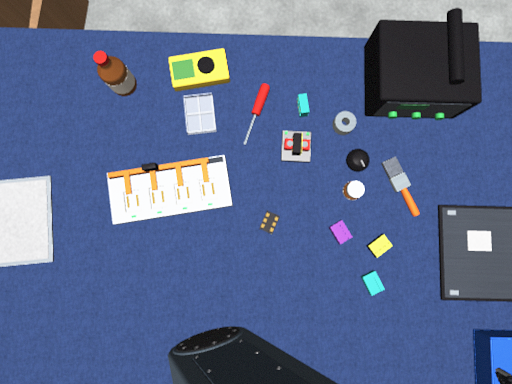

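View pics/wrist0.png

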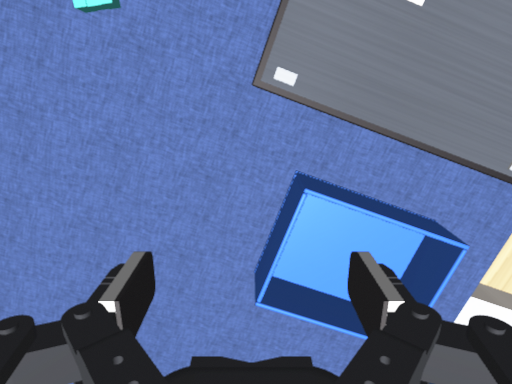

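The top and scene views show the charger at top pixel (170,190), with the cradle and its pack at (296,146). A contacts-up pack is at (270,222) and a yellow-up pack at (380,245). The look-alikes are at (341,232), (374,283) and (303,104). I see no pack on its edge so far, so I'll enlarge.

```bash
cat > h.py <<'E'
from station import manip, get_image
import numpy as np, cv2
from scipy.spatial.transform import Rotation as R
def w(d,u,v,z):
    T=d["world_to_cam"]; r=np.array([(u-d["cx"])/d["fx"],(v-d["cy"])/d["fy"],1.]); Rm=T[:3,:3]; c=-Rm.T@T[:3,3]; r=Rm.T@r
    return c+r*(z-c[2])/r[2]
def pr(d,p):
    T=d["world_to_cam"]; q=T[:3,:3]@np.array(p)+T[:3,3]; return q[0]/q[2]*d["fx"]+d["cx"], q[1]/q[2]*d["fy"]+d["cy"]
def crop(d,x0,y0,x1,y1,k,name):
    f=cv2.resize(d["frame"][y0:y1,x0:x1],None,fx=k,fy=k,interpolation=cv2.INTER_CUBIC)
    st=20 if k<6 else 10
    for x in range((x0//st+1)*st,x1,st): cv2.putText(f,str(x),((x-x0)*k,9),0,.35,(255,255,255)); cv2.line(f,((x-x0)*k,10),((x-x0)*k,14),(255,255,255))
    for y in range((y0//st+1)*st,y1,st): cv2.putText(f,str(y),(0,(y-y0)*k+4),0,.35,(255,255,255)); cv2.line(f,(26,(y-y0)*k),(30,(y-y0)*k),(255,255,255))
    cv2.imwrite("pics/"+name+".png",f)
def plan(target,yaw=None,Rt=None):
    """shift (units) and turn from the present pose to a TCP target; yaw = world angle of tool y (jaw axis), tool down"""
    s=manip.sense(); R0=R.from_quat(s["ee_rot"]); 
    if Rt is None:
        y=np.array([np.cos(yaw),np.sin(yaw),0]); z=np.array([0,0,-1.]); x=np.cross(y,z); Rt=R.from_matrix(np.stack([x,y,z],1))
    sh=R0.inv().apply(np.array(target)-s["position"])/0.04; tv=np.degrees((R0.inv()*Rt).as_rotvec())/8
    print("pos",s["position"].round(4),"shift",sh.round(3),"turn",tv.round(3)); return sh,tv
E
python3 - <<'E'
from h import *
d=get_image("top")
crop(d,100,140,240,230,5,"chg1"); crop(d,250,80,410,200,5,"cra1"); crop(d,250,200,400,300,5,"pk1")
E
```

```text
(no output)
```

View pics/chg1.png

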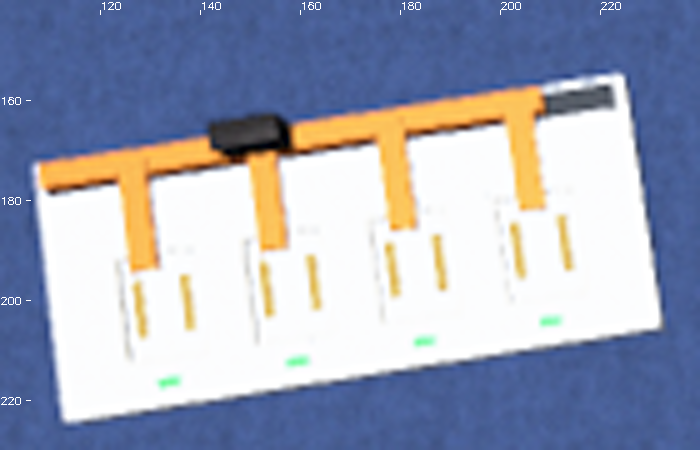

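View pics/cra1.png

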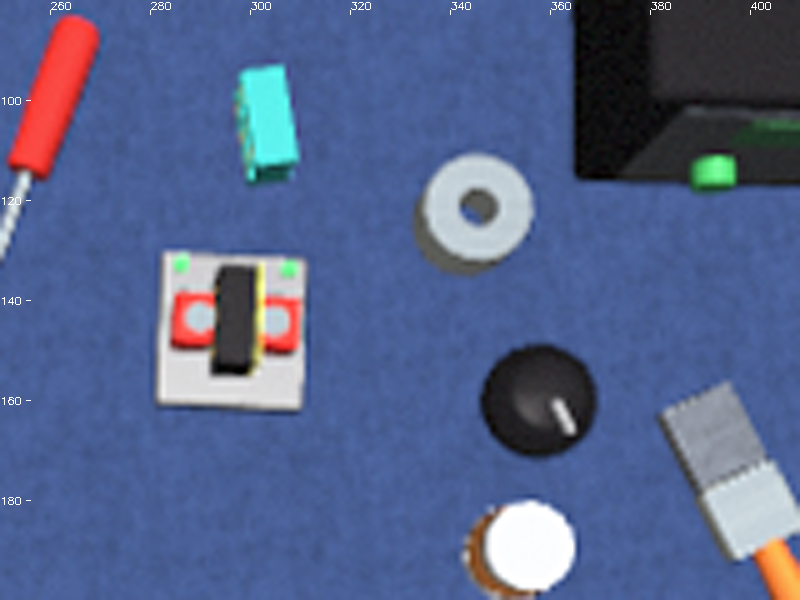

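View pics/pk1.png

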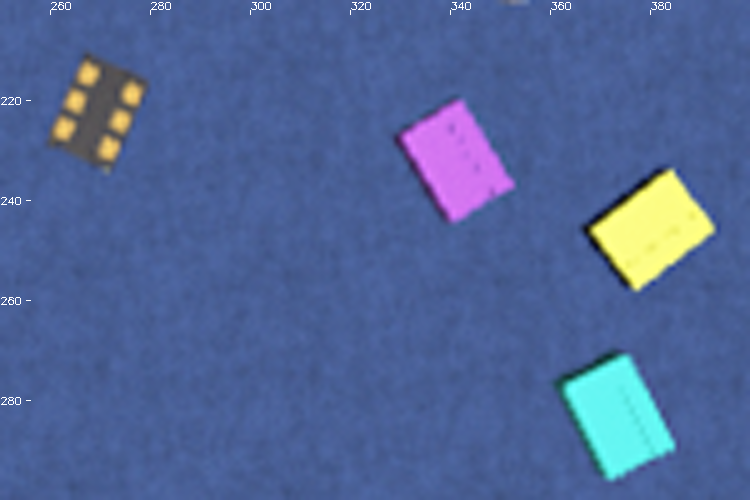

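```bash
python3 - <<'E'
from h import *
print([a for a in dir(manip) if a[0]!='_'])
d=get_image("top")
P=lambda u,v,z: w(d,u,v,z)[:2]
bl,br,tr=P(112.5,224.5,.028),P(232,205.5,.028),P(224.7,154.5,.028)
print("charger",bl,br,tr,np.linalg.norm(bl-br),np.linalg.norm(tr-br))
y=(bl-br)/np.linalg.norm(bl-br);x=np.array([y[1],-y[0]]);print("x axis",x,np.degrees(np.arctan2(*x[::-1])),np.degrees(np.arctan2(*(tr-br)[::-1])))
c=(bl+tr)/2; print("centre",c)
for i,yy in enumerate([-.096,-.032,.032,.096]): print("pocket",i,c+x*-.015+y*yy)
# grip top z=.08 : dark box corners
print("grip top",P(*np.mean([(142,165),(153.5,163.2),(157,167),(145,170)],0),.08))
cr=[P(282.5,130.5,.015),P(311,131.5,.015),P(310.3,162,.015),P(281.3,161,.015)]; print("cradle",np.mean(cr,0),[np.linalg.norm(cr[i]-cr[i-1]).round(4) for i in range(4)], np.degrees(np.arctan2(*(cr[0]-cr[3])[::-1])),np.degrees(np.arctan2(*(cr[1]-cr[2])[::-1])))
pb=[P(266.5,211,.022),P(279.5,216.5,.022),P(270.5,233.5,.022),P(260,228.5,.022)]; print("b",np.mean(pb,0),[np.linalg.norm(pb[i]-pb[i-1]).round(4) for i in range(4)],np.degrees(np.arctan2(*(pb[0]-pb[3])[::-1])))
pc=[P(384,234,.022),P(392.8,246,.022),P(376.5,258,.022),P(367.8,246,.022)]; print("c",np.mean(pc,0),[np.linalg.norm(pc[i]-pc[i-1]).round(4) for i in range(4)],np.degrees(np.arctan2(*(pc[0]-pc[3])[::-1])))
E
```

```text
['MotionError', 'close_job', 'grasp_offset', 'sense']
charger [0.42783735 0.33630143] [0.48302963 0.04075945] [0.61279796 0.06383562] 0.30065137364166056 0.1318041368146251
x axis [0.98300558 0.18357568] 10.578102470790917 10.083271618883048
centre [0.52031766 0.20006852]
pocket 0 [0.52319584 0.10294635]
pocket 1 [0.51144699 0.16585871]
pocket 2 [0.49969815 0.22877107]
pocket 3 [0.48794931 0.29168343]
grip top [0.56829401 0.23807037]
cradle [ 0.64269243 -0.12005491] [np.float64(0.081), np.float64(0.0746), np.float64(0.081), np.float64(0.0752)] -1.1186888320342718 -0.7033780764245487
b [ 0.44341524 -0.05373235] [np.float64(0.047), np.float64(0.0356), np.float64(0.0484), np.float64(0.0292)] -19.010241517105378
c [ 0.39159115 -0.33404678] [np.float64(0.0515), np.float64(0.0366), np.float64(0.0515), np.float64(0.0363)] -53.055696993897655
```

```bash
python3 - <<'E'
from h import *
plan([.55,.15,.23],np.radians(-30)); plan([.568,.238,.23],np.radians(10.5))
E
```

```text
pos [ 0.1874 -0.5169  0.231 ] shift [ 14.203 -12.586   0.034] turn [-4.00e-03 -2.00e-03 -5.01e+00]
pos [ 0.1874 -0.5169  0.231 ] shift [ 15.376 -14.501   0.035] turn [-3.0000e-03 -3.0000e-03 -1.0072e+01]
```

```bash
python3 -m inch '[[[1,-0.9,0,0,0,-0.6,85],[2,-1.8,0,0,0,-1.2,85],[3,-2.7,0,0,0,-1.8,85],[3.9,-3.6,0,0,0,-2.4,85],[4.8,-4.5,0,0,0,-3,85],[5.7,-5.4,0,0,0,-3.6,85],[6.6,-6.2,0,0,0,-4.2,85],[7.4,-7,0,0,0,-4.9,85],[8.2,-7.8,0,0,0,-5.6,85],[9,-8.5,0,0,0,-6.3,85]]]' 40; python3 - <<'E'
from h import *
plan([.56,.235,.20],np.radians(10.5)); print(manip.sense()["q"])
E
```

```text
t: 1.25
position: [0.4104, -0.0725, 0.2315]
ee_rot: [0.816, 0.578, 0.0, 0.0]
contact_force: [0.5, -1.3, 0.9]
width: 0.0852
pos [ 0.4104 -0.0725  0.2315] shift [8.492 0.971 0.789] turn [ 4.00e-03  1.00e-03 -3.74e+00]
[-2.86560045e-01  1.03337449e-01  1.97120811e+00  1.95868271e-05
  1.06652041e+00  5.23448619e-02]
```

```bash
python3 -m inch '[[[0.9,0.1,0.1,0,0,-0.6,85],[1.8,0.2,0.2,0,0,-1.2,85],[2.7,0.3,0.3,0,0,-1.8,85],[3.6,0.4,0.4,0,0,-2.4,85],[4.5,0.5,0.5,0,0,-3,85],[5.4,0.6,0.6,0,0,-3.74,85],[6.4,0.75,0.7,0,0,-3.74,85],[7.4,0.85,0.8,0,0,-3.74,85],[8.49,0.97,0.8,0,0,-3.74,85],[8.49,0.97,0.8,0,0,-3.74,85]]]' ; python3 - <<'E'
from h import *
s=manip.sense(); print(s["position"],s["q"])
d=get_image("wrist"); cv2.imwrite("pics/w1.png",d["frame"])
d=get_image("scene"); crop(d,0,180,400,384,2,"s1")
E
```

```text
t: 2.25
position: [0.5619, 0.2357, 0.1987]
ee_rot: [0.64, 0.768, 0.0, -0.0]
contact_force: [0.1, -0.6, 0.4]
width: 0.0851
[0.56191397 0.23574624 0.19866161] [3.20571247e-01 4.90622945e-01 1.52455296e+00 7.20521617e-04
 1.12571267e+00 1.38446779e-01]
```

View pics/w1.png

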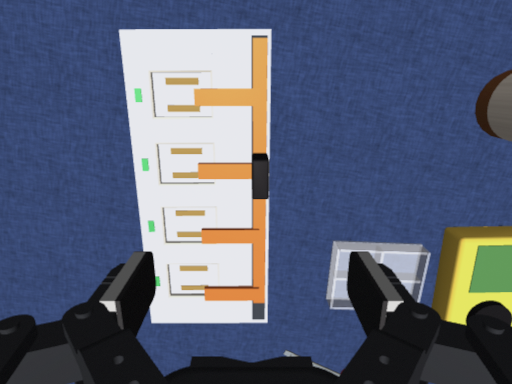

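View pics/s1.png

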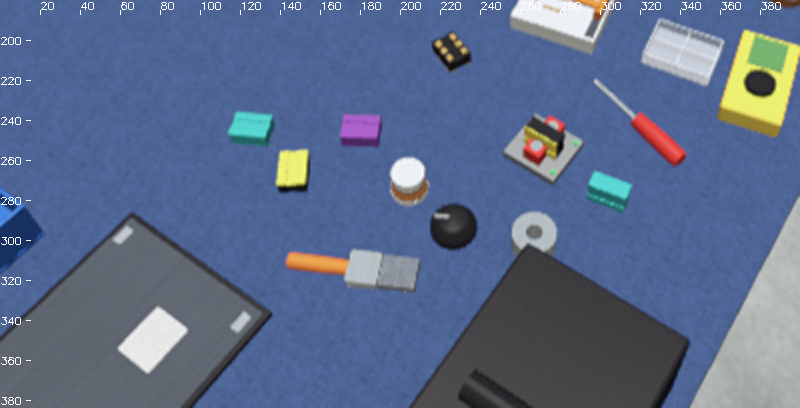

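```bash
python3 - <<'E'
from h import *
d=get_image("wrist")
crop(d,110,20,290,150,4,"w2a");crop(d,130,140,290,330,4,"w2b")
E
```

```text
(no output)
```

View pics/w2a.png

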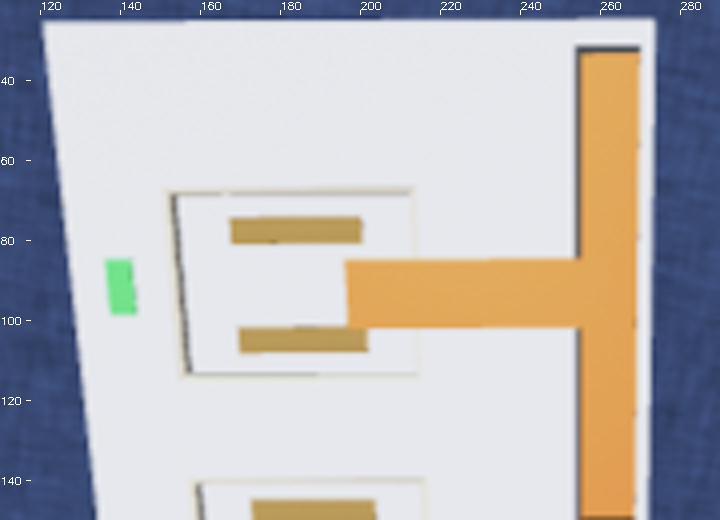

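View pics/w2b.png

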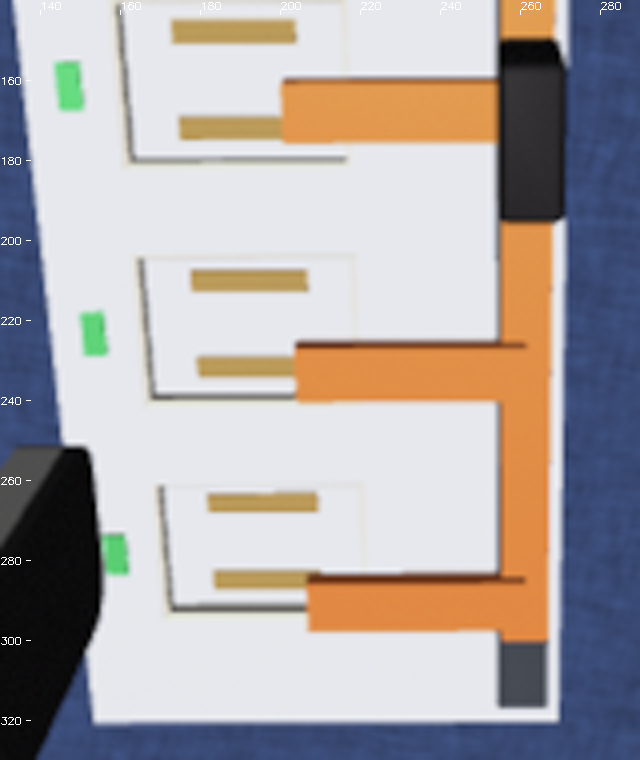

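```bash
python3 - <<'E'
from h import *
d=get_image("wrist")
T=d["world_to_cam"]; print("cam",-T[:3,:3].T@T[:3,3])
P=lambda u,v,z: w(d,u,v,z)[:2]
c=[P(120.5,25.5,.028),P(273.7,25,.028),P(269.5,320,.028),P(153.7,320.5,.028)]
print(np.array(c).round(4),[np.linalg.norm(c[i]-c[i-1]).round(4) for i in range(4)],"centre",np.mean(c,0))
a=[np.degrees(np.arctan2(*v[::-1])) for v in (c[1]-c[0],c[2]-c[3])]; b=[np.degrees(np.arctan2(*v[::-1]))-90 for v in (c[0]-c[3],c[1]-c[2])]; print(a,b)
g=[P(255.5,156,.08),P(270.5,156,.08),P(271,195,.08),P(255.3,195,.08)]
print("grip",np.mean(g,0),[np.linalg.norm(g[i]-g[i-1]).round(4) for i in range(4)])
th=np.radians(10.5);x=np.array([np.cos(th),np.sin(th)]);y=np.array([-x[1],x[0]]);c0=np.mean(c,0)
print("grip in chg",(np.mean(g,0)-c0)@x,(np.mean(g,0)-c0)@y)
# pocket rim corners for the second from top and top (z=28)
for nm,q in {"p3":[(151.5,67.5),(213,67),(214.5,113.5),(155,114)],"p1":[(164.3,204.3),(218.5,203.5),(219,239.5),(167.5,240)]}.items():
    m=np.mean([P(*k,.028) for k in q],0); print(nm,(m-c0)@x,(m-c0)@y,m)
tg=[P(196,85.5,.051),P(196.5,102,.051)]; m=np.mean(tg,0); print("tongue3 tip",(m-c0)@x,(m-c0)@y)
E
```

```text
cam [0.5470212  0.30824274 0.34054747]
[[0.4295 0.3353]
 [0.5573 0.3589]
 [0.6121 0.0647]
 [0.4846 0.0409]] [np.float64(0.2996), np.float64(0.1299), np.float64(0.2992), np.float64(0.1297)] centre [0.52087074 0.19993338]
[np.float64(10.433581190398602), np.float64(10.584242554787377)] [np.float64(10.59283322689592), np.float64(10.550010960814731)]
grip [0.569045   0.24079181] [np.float64(0.0325), np.float64(0.0119), np.float64(0.0326), np.float64(0.0129)]
grip in chg 0.05481343626461741 0.031395197069568566
p3 -0.015169985229844678 0.09636588829656839 [0.48839349 0.2919211 ]
p1 -0.014556096058722894 -0.030816031668603246 [0.51217416 0.16698072]
tongue3 tip -0.00025639091777525304 0.09445365815671083
```

```bash
python3 - <<'E'
from h import *
plan([.569,.2405,.058],np.radians(10.54))
E
```

```text
pos [0.5605 0.2313 0.1992] shift [0.19  0.252 3.529] turn [-0.004  0.002 -0.04 ]
```

```bash
python3 -m inch '[[[0.19,0.25,0.4,0,0,-0.04,60],[0.19,0.25,1,0,0,-0.04,60],[0.19,0.25,1.6,0,0,-0.04,60],[0.19,0.25,2.2,0,0,-0.04,60],[0.19,0.25,2.8,0,0,-0.04,60],[0.19,0.25,3.2,0,0,-0.04,60],[0.19,0.25,3.53,0,0,-0.04,50],[0.19,0.25,3.53,0,0,-0.04,5],[0.19,0.25,3.53,0,0,-0.04,5],[0.19,0.25,3.53,0,0,-0.04,5]]]' 50;  python3 -m inch '[[[0,0,0,0,0,0,5],[0,0,0,0,0,0,5],[0,0,0,0,0,0,5],[0,0,0,0,0,0,5],[-0.05,0,0,0,0,0,5],[-0.15,0,0,0,0,0,5],[-0.3,0,0,0,0,0,5],[-0.5,0,0,0,0,0,5],[-0.7,0,0,0,0,0,5],[-0.8,0,0,0,0,0,5]]]' 50; python3 - <<'E'
from h import *
s=manip.sense(); print(s["position"],s["contact_force"],s["width"])
E
```

```text
t: 3.45
position: [0.5686, 0.2411, 0.0593]
ee_rot: [0.639, 0.769, -0.001, -0.001]
contact_force: [-6.4, -2.5, -2.3]
width: 0.013
t: 4.45
position: [0.5743, 0.2105, 0.0592]
ee_rot: [0.639, 0.769, 0.0, -0.001]
contact_force: [-13.0, 29.4, 2.6]
width: 0.0132
[0.57430904 0.21054238 0.05921322] [-13.02780307  29.4039523    2.58100343] 0.013165455358729143
```

```bash
python3 -m inch '[[[0,0,0,0,0,0,5],[0.05,0,0,0,0,0,5],[0.05,0,0,0,0,0,30],[0.05,0,0,0,0,0,60],[0.05,0,0,0,0,0,60],[0.05,0,-0.5,0,0,0,60],[0.05,0,-1.2,0,0,0,60],[0.05,0,-2,0,0,0,60],[0,0,-2.8,0,0,0,80],[0,0,-3.3,0,0,0,80]]]'; python3 - <<'E'
from h import *
d=get_image("top"); crop(d,100,140,240,230,5,"chg2"); crop(d,240,190,400,300,5,"pk2")
E
```

```text
t: 5.45
position: [0.5761, 0.2098, 0.193]
ee_rot: [0.639, 0.769, 0.001, 0.001]
contact_force: [0.8, 0.6, 0.0]
width: 0.0803
```

View pics/chg2.png

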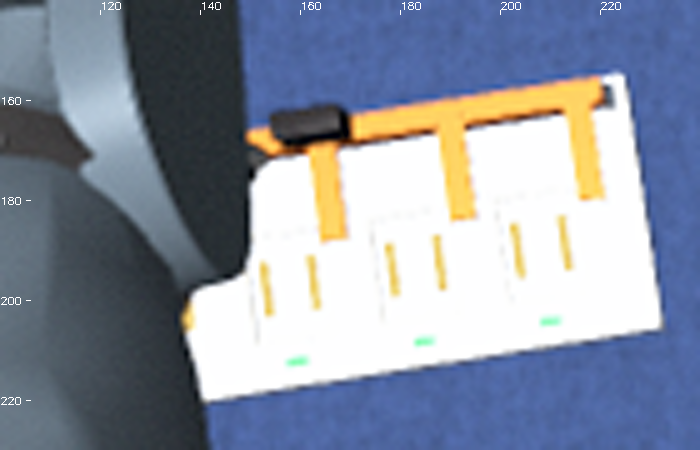

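View pics/pk2.png

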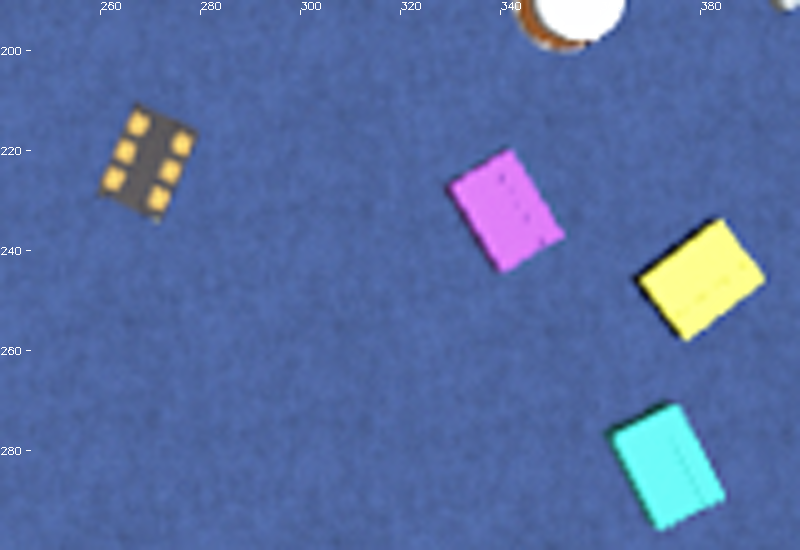

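```bash
python3 - <<'E'
from h import *
d=get_image("wrist"); crop(d,120,20,300,200,4,"w3"); 
E
```

```text
(no output)
```

View pics/w3.png

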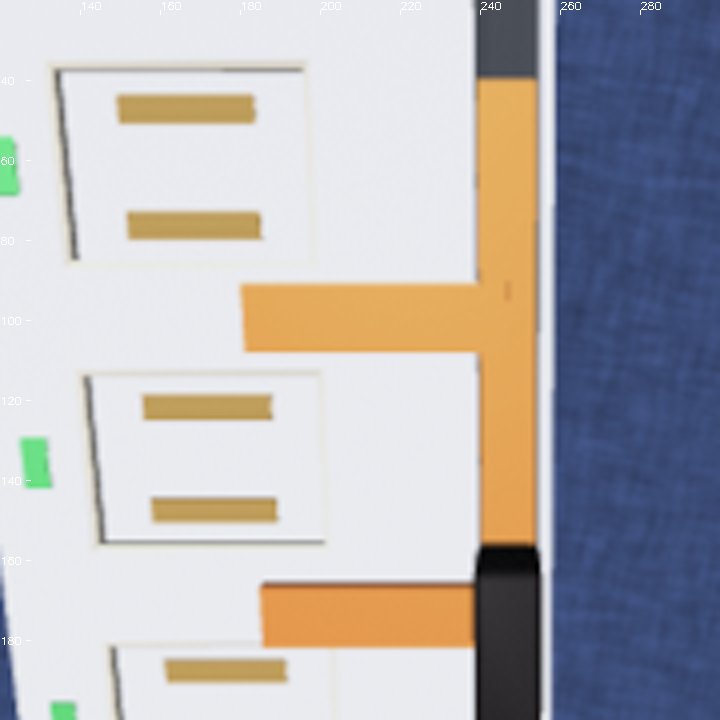

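```bash
python3 - <<'E'
from h import *
d=get_image("wrist"); th=np.radians(10.54);x=np.array([np.cos(th),np.sin(th)]);y=np.array([-x[1],x[0]]);c0=np.array([.5209,.1999])
for q in [[(180.3,91),(181,108)],[(185.3,165.7),(185.5,181.8)]]:
    m=np.mean([w(d,*k,.051)[:2] for k in q],0); print((m-c0)@x,(m-c0)@y)
for q in [[(132.5,36),(196,36),(198,85.5),(137,86)]]:
    m=np.mean([w(d,*k,.028)[:2] for k in q],0); print((m-c0)@x,(m-c0)@y)
E
```

```text
0.0002953883565215541 0.0658321555441107
0.00048073478752822234 0.0029825975514405126
-0.014844532422443763 0.0964823333174953
```

Measured at the tongues, the lock reads about 1 mm from open after I relaxed the grip. It had been pressed against the stop with about 29 N. Next I go to pack_b.

```bash
python3 - <<'E'
from h import *
print(manip.sense()["q"]);plan([.40,-.07,.20],np.radians(-19))
E
```

```text
[2.73601061e-01 5.03806595e-01 1.52277464e+00 1.83795774e-05
 1.11228608e+00 8.92181742e-02]
pos [0.5759 0.2099 0.1913] shift [-6.073 -5.604 -0.234] turn [ 0.019 -0.007  3.695]
```

```bash
python3 -m inch '[[[-0.7,-0.6,0,0,0,0.4,80],[-1.5,-1.3,0,0,0,0.9,80],[-2.3,-2,0,0,0,1.5,80],[-3.1,-2.7,0,0,0,2.1,80],[-3.9,-3.5,0,0,0,2.7,80],[-4.6,-4.2,0,0,0,3.3,80],[-5.3,-4.8,0,0,0,3.7,80],[-5.8,-5.3,0,0,0,3.7,80],[-6.07,-5.6,0,0,0,3.7,80],[-6.07,-5.6,0,0,0,3.7,80]]]'; python3 - <<'E'
from h import *
d=get_image("wrist"); crop(d,100,50,400,275,2,"w4"); plan([.443,-.053,.20],np.radians(-19))
E
```

```text
t: 6.6
position: [0.3983, -0.0708, 0.1892]
ee_rot: [0.815, 0.58, -0.001, -0.001]
contact_force: [-0.5, 0.2, -1.2]
width: 0.0801
pos [ 0.3991 -0.0702  0.1894] shift [ 0.766  0.896 -0.265] turn [-0.008 -0.    -0.017]
```

View pics/w4.png

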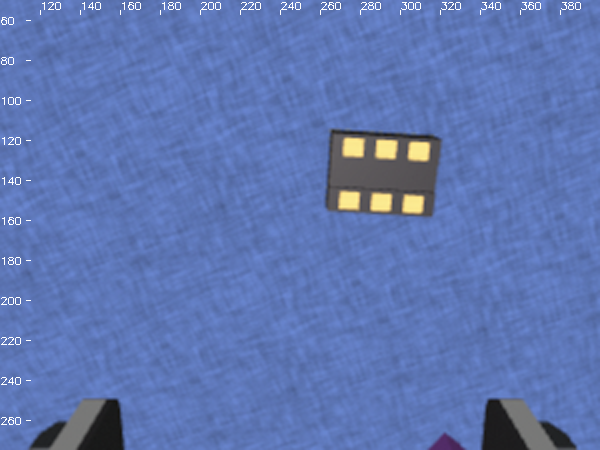

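```bash
python3 - <<'E'
from h import *
d=get_image("wrist")
c=[w(d,100+u/2,50+v/2,.022)[:2] for u,v in [(332,134),(440,139),(433,216),(327,209)]]
print(np.array(c).round(4),np.mean(c,0),[np.linalg.norm(c[i]-c[i-1]).round(4) for i in range(4)],[np.degrees(np.arctan2(*v[::-1])) for v in (c[1]-c[0],c[2]-c[3])])
E
```

```text
[[ 0.4284 -0.0276]
 [ 0.4741 -0.0458]
 [ 0.4614 -0.0791]
 [ 0.4153 -0.0596]] [ 0.44481028 -0.05304611] [np.float64(0.0345), np.float64(0.0492), np.float64(0.0356), np.float64(0.05)] [np.float64(-21.728638501801342), np.float64(-22.959215727267306)]
```

```bash
cat >> h.py <<'E'
def rt(yawdeg,tilt=0):
    a=np.radians(yawdeg); y=np.array([np.cos(a),np.sin(a),0]); z=np.array([0,0,-1.]); x=np.cross(y,z)
    return R.from_matrix(np.stack([x,y,z],1))*R.from_euler('y',tilt,degrees=True)
def go(target,yawdeg,tilt=0,back=0):
    r=rt(yawdeg,tilt); t=np.array(target,float)-r.apply([0,0,back]); print("to",t.round(4)); return plan(t,Rt=r)
E
python3 - <<'E'
from h import *
go([.4448,-.053,.014],-22.3,45,.09)
E
```

```text
to [ 0.4207 -0.1119  0.0776]
pos [ 0.3996 -0.0698  0.1896] shift [-0.823  0.845  2.797] turn [-0.164  5.623  0.379]
```

```bash
python3 -m inch '[[[-0.1,0.1,0.2,0,0.8,0.1,75],[-0.2,0.3,0.5,0,1.7,0.2,75],[-0.4,0.5,0.9,-0.1,2.6,0.3,75],[-0.6,0.7,1.4,-0.1,3.5,0.38,75],[-0.8,0.84,1.9,-0.1,4.4,0.38,75],[-0.82,0.84,2.4,-0.16,5.2,0.38,75],[-0.82,0.84,2.7,-0.16,5.62,0.38,75],[-0.82,0.84,2.8,-0.16,5.62,0.38,75],[-0.82,0.84,2.8,-0.16,5.62,0.38,75],[-0.82,0.84,2.8,-0.16,5.62,0.38,75]]]'; python3 - <<'E'
from h import *
print(manip.sense()["q"].round(2));go([.4448,-.053,.014],-22.3,45,.0)
d=get_image("scene"); crop(d,150,120,350,270,4,"s5")
E
```

```text
t: 7.7
position: [0.4211, -0.1115, 0.0786]
ee_rot: [0.767, 0.516, 0.317, -0.213]
contact_force: [-0.6, -0.5, 0.2]
width: 0.0751
[-0.79  0.58  2.04  0.84  1.07 -1.02]
to [ 0.4448 -0.053   0.014 ]
pos [ 0.4211 -0.1115  0.0786] shift [-0.022 -0.005  2.258] turn [-0.007  0.016  0.017]
```

View pics/s5.png

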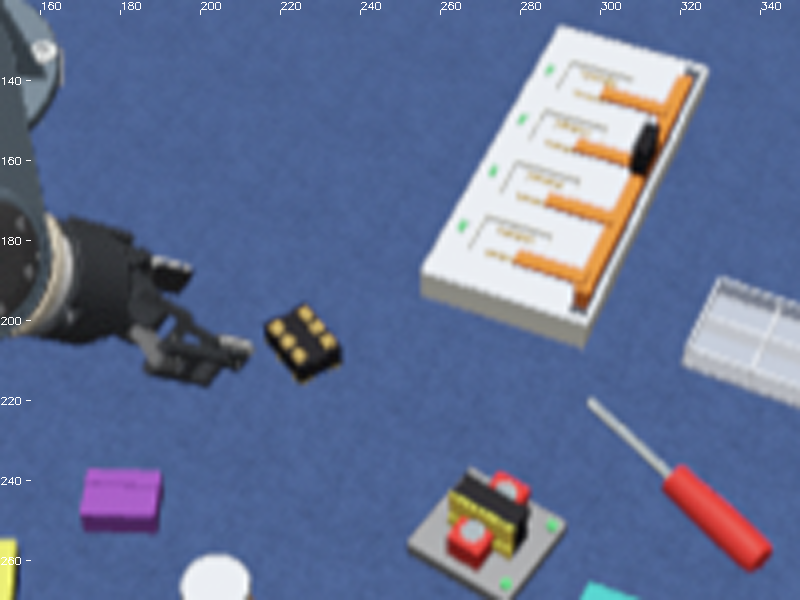

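```bash
python3 -m inch '[[[-0.02,0,0.5,0,0,0,75],[-0.02,0,1,0,0,0,75],[-0.02,0,1.5,0,0,0,75],[-0.02,0,2,0,0,0,75],[-0.02,0,2.36,0,0,0,70],[-0.02,0,2.36,0,0,0,40],[-0.02,0,2.36,0,0,0,40],[-0.02,0,2.36,0,0,0,40],[-0.02,0,2.36,0,0,0,40],[-0.02,0,2.36,0,0,0,40]]]' 60; python3 - <<'E'
from h import *
s=manip.sense(); print(s["q"].round(2),s["position"],s["contact_force"],s["width"])
E
```

```text
t: 8.75
position: [0.4461, -0.0512, 0.0115]
ee_rot: [0.767, 0.515, 0.318, -0.213]
contact_force: [-1.1, -2.5, 7.4]
width: 0.0488
[-0.65  0.72  2.07  1.03  0.92 -1.14] [ 0.44610172 -0.05121943  0.01153875] [-1.06325876 -2.53671193  7.44739745] 0.048803266194597794
```

```bash
python3 -m inch '[[[0.2,0,-0.2,0,0,0,40],[0.5,0,-0.5,0,0,0,40],[0.8,0,-0.8,0,0,0,40],[1.06,0,-1.06,0,-0.5,0,40],[1.06,0,-1.06,0,-1.3,0,40],[1.06,0,-1.06,0,-2.2,0,40],[1.06,0,-1.06,0,-3.1,0,40],[1.06,0,-1.06,0,-4,0,40],[1.06,0,-1.06,0,-4.9,0,40],[1.06,0,-1.06,0,-5.62,0,40]]]' 60;  python3 - <<'E'
from h import *
s=manip.sense(); print(s["q"].round(2),s["position"],s["contact_force"],s["width"])
go([.446,-.051,.071],-22.3,-45)
d=get_image("scene"); crop(d,150,120,350,270,4,"s6")
E
```

```text
t: 9.75
position: [0.4462, -0.051, 0.0721]
ee_rot: [0.831, 0.557, -0.001, 0.003]
contact_force: [-1.5, 0.5, -2.0]
width: 0.0488
[-0.21  0.43  2.03 -0.01  0.68  0.18] [ 0.4461594  -0.05100553  0.07206524] [-1.51603164  0.53697846 -2.00634666] 0.04877486105161473
to [ 0.446 -0.051  0.071]
pos [ 0.4462 -0.051   0.0721] shift [-0.001 -0.004  0.027] turn [ 0.027 -5.592 -0.012]
```

View pics/s6.png

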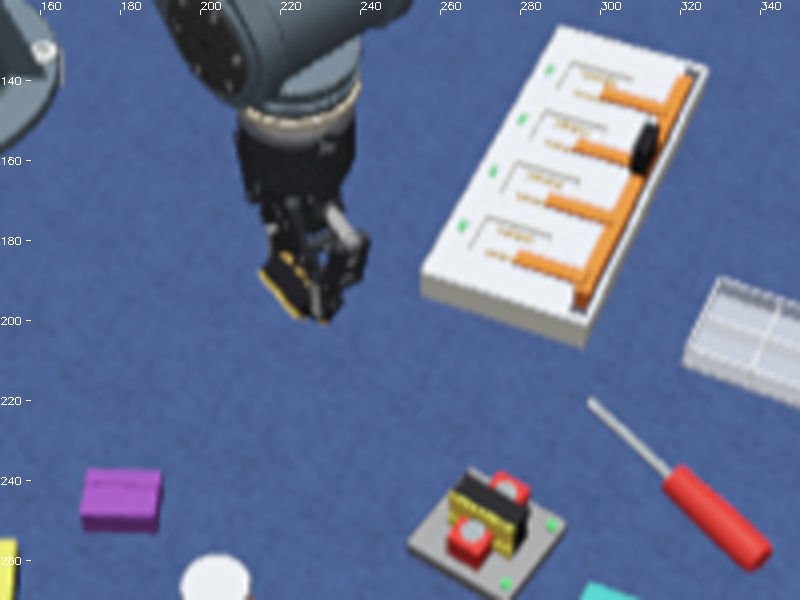

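```bash
python3 -m inch '[[[0,0,0,0,-0.8,0,40],[0,0,0,0,-1.7,0,40],[0,0,0,0,-2.6,0,40],[0,0,0,0,-3.5,0,40],[0,0,0,0,-4.4,0,40],[0,0,0,0,-5.2,0,40],[0,0,0,0,-5.6,0,40],[0,0,0,0,-5.6,0,40],[0,0,0,0,-5.6,0,40],[0,0,0,0,-5.6,0,40]]]' 60;  python3 - <<'E'
from h import *
s=manip.sense(); print(s["q"].round(2),s["position"],s["contact_force"],s["width"])
go([.446,-.051,.071],-22.3,-45)
d=get_image("scene"); crop(d,150,120,350,270,4,"s7")
E
```

```text
t: 10.8
position: [0.4455, -0.051, 0.0711]
ee_rot: [0.768, 0.515, -0.316, 0.212]
contact_force: [0.1, -0.0, -0.7]
width: 0.0486
[ 0.14  0.68  1.84 -0.71  1.19  1.  ] [ 0.44554559 -0.05104439  0.07113103] [ 0.05136645 -0.02989952 -0.72972398] 0.048616542322806294
to [ 0.446 -0.051  0.071]
pos [ 0.4455 -0.051   0.0711] shift [ 0.006  0.01  -0.001] turn [-0.001 -0.042 -0.002]
```

View pics/s7.png

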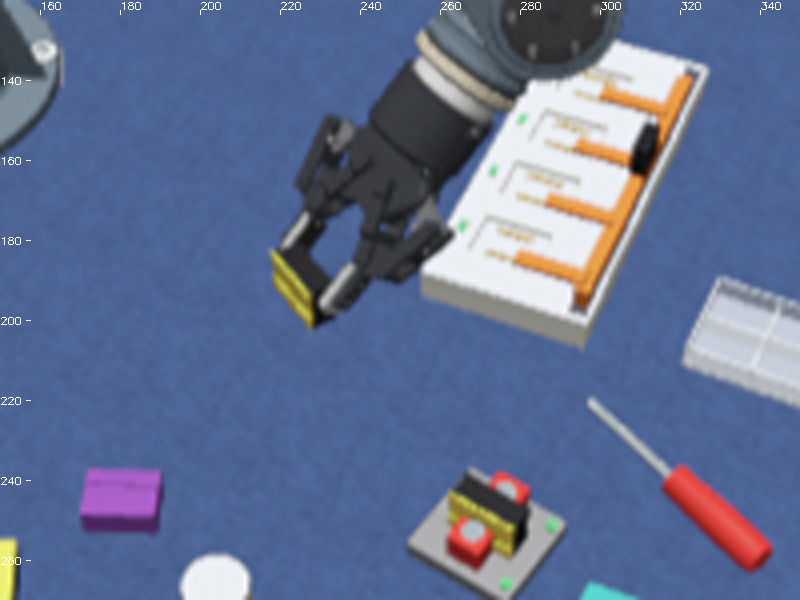

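```bash
python3 -m inch '[[[0.2,0,0.2,0,0,0,40],[0.4,0,0.4,0,0,0,40],[0.6,0,0.6,0,0,0,40],[0.8,0,0.8,0,0,0,40],[0.88,0,0.88,0,0,0,40],[0.92,0,0.92,0,0,0,40],[0.94,0,0.94,0,0,0,40],[0.94,0,0.94,0,0,0,40],[0.94,0,0.94,0,0,0,40],[0.94,0,0.94,0,0,0,40]]]' 60;  python3 - <<'E'
from h import *
s=manip.sense(); print(s["q"].round(2),s["position"],s["contact_force"],s["width"])
E
```

```text
t: 11.85
position: [0.446, -0.0505, 0.0178]
ee_rot: [0.768, 0.515, -0.316, 0.213]
contact_force: [0.5, 0.5, -0.6]
width: 0.0484
[ 0.14  0.78  1.83 -0.74  1.12  1.07] [ 0.44595713 -0.05046262  0.01779589] [ 0.48961408  0.48882552 -0.64249853] 0.04840988764606681
```

```bash
python3 -m inch '[[[0.01,0,0.01,0,0,0,40],[0.02,0,0.02,0,0,0,40],[0.025,0,0.025,0,0,0,40],[0.03,0,0.03,0,0,0,40],[0.03,0,0.03,0,0,0,40],[0.03,0,0.03,0,0,0,40],[0.03,0,0.03,0,0,0,40],[0.03,0,0.03,0,0,0,40],[0.03,0,0.03,0,0,0,40],[0.03,0,0.03,0,0,0,40]]]' 60
```

```text
t: 12.85
position: [0.4458, -0.0505, 0.0158]
ee_rot: [0.768, 0.515, -0.316, 0.212]
contact_force: [-0.0, -0.8, -1.0]
width: 0.0483
```

```bash
python3 -m inch '[[[0.01,0,0.01,0,0,0,40],[0.015,0,0.015,0,0,0,40],[0.02,0,0.02,0,0,0,40],[0.02,0,0.02,0,0,0,40],[0.02,0,0.02,0,0,0,40],[0.025,0,0.025,0,0,0,40],[0.025,0,0.025,0,0,0,40],[0.025,0,0.025,0,0,0,40],[0.025,0,0.025,0,0,0,40],[0.025,0,0.025,0,0,0,40]]]' 60
```

```text
t: 13.85
position: [0.4458, -0.0505, 0.0144]
ee_rot: [0.768, 0.515, -0.316, 0.212]
contact_force: [-0.8, -0.4, -1.6]
width: 0.0486
```

```bash
python3 - <<'E'
from h import *
d=get_image("scene"); crop(d,190,160,280,220,8,"s8")
E
```

```text
(no output)
```

View pics/s8.png

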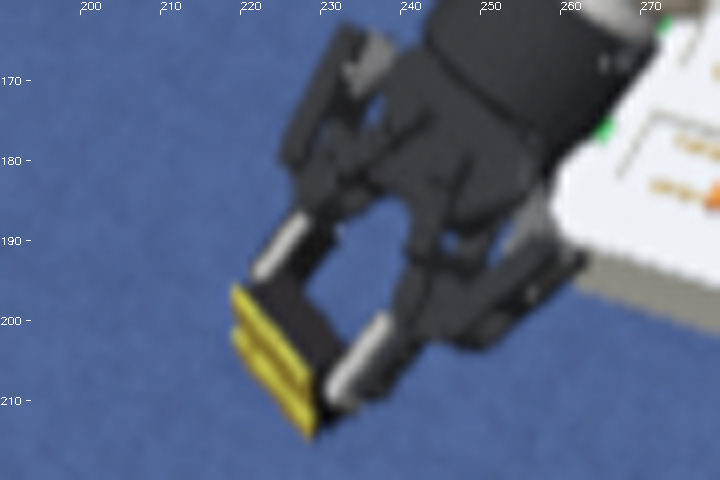

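```bash
python3 - <<'E'
from h import *
d=get_image("scene"); a=np.radians(-22.3); A=np.array([np.cos(a),np.sin(a),0]); N=np.array([-A[1],A[0],0])
for h in (0,.004,.008):
  for off in (0,):
    c=np.array([.4448,-.0505,0])+N*off-N*.011
    print(h,[tuple(np.round(pr(d,c+A*s*.025+np.array([0,0,h+z])),1)) for s in(-1,1) for z in (0,.036)])
E
```

```text
0 [(np.float64(218.9), np.float64(203.8)), (np.float64(218.3), np.float64(195.8)), (np.float64(227.9), np.float64(214.8)), (np.float64(227.5), np.float64(206.9))]
0.004 [(np.float64(218.9), np.float64(202.9)), (np.float64(218.3), np.float64(194.9)), (np.float64(227.9), np.float64(213.9)), (np.float64(227.4), np.float64(206.0))]
0.008 [(np.float64(218.8), np.float64(202.0)), (np.float64(218.2), np.float64(194.0)), (np.float64(227.8), np.float64(213.1)), (np.float64(227.4), np.float64(205.1))]
```

```bash
python3 -m inch '[[[0.01,0,0.01,0,0,0,40],[0.02,0,0.02,0,0,0,40],[0.02,0,0.02,0,0,0,40],[0.03,0,0.03,0,0,0,40],[0.03,0,0.03,0,0,0,40],[0.04,0,0.04,0,0,0,40],[0.04,0,0.04,0,0,0,40],[0.04,0,0.04,0,0,0,40],[0.04,0,0.04,0,0,0,40],[0.04,0,0.04,0,0,0,40]]]' 60
```

```text
t: 14.95
position: [0.4459, -0.0504, 0.0141]
ee_rot: [0.768, 0.515, -0.317, 0.213]
contact_force: [-4.1, 9.3, 24.0]
width: 0.0487
```

```bash
python3 -m inch '[[[-0.02,0,-0.02,0,0,0,40],[-0.03,0,-0.03,0,0,0,50],[-0.03,0,-0.03,0,0,0,60],[-0.03,0,-0.03,0,0,0,70],[-0.03,0,-0.03,0,0,0,75],[-0.03,0,-0.03,0,0,0,75],[-0.03,0,-0.4,0,0,0,75],[-0.03,0,-1,0,0,0,75],[-0.03,0,-1.8,0,0,0,75],[-0.03,0,-2.6,0,0,0,75]]]' 60; python3 - <<'E'
from h import *
d=get_image("scene"); crop(d,190,160,280,220,8,"s9")
go([.4448,-.0505,.13],-22.3,0)
E
```

```text
t: 15.95
position: [0.4735, 0.018, 0.0883]
ee_rot: [0.768, 0.515, -0.316, 0.212]
contact_force: [0.0, -0.4, 0.5]
width: 0.075
to [ 0.4448 -0.0505  0.13  ]
pos [0.4764 0.0208 0.0914] shift [-2.065 -0.054  0.679] turn [4.100e-02 5.567e+00 5.000e-03]
```

View pics/s9.png

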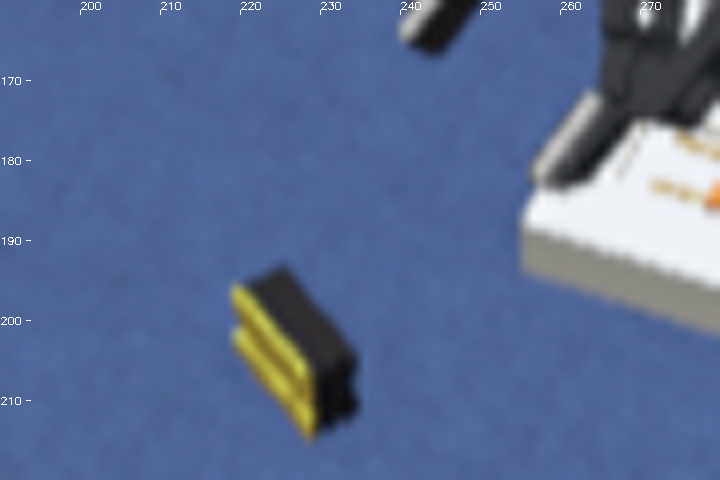

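```bash
python3 - <<'E'
from h import *
d=get_image("scene")
c=[w(d,u,v,.036)[:2] for u,v in [(219.4,195.4),(225.6,193.1),(234.2,204.4),(228.8,206.5)]]
print(np.array(c).round(4),np.mean(c,0),[np.linalg.norm(c[i]-c[i-1]).round(4) for i in range(4)],[np.degrees(np.arctan2(*v[::-1])) for v in (c[2]-c[1],c[3]-c[0])])
E
```

```text
[[ 0.4191 -0.0482]
 [ 0.4289 -0.031 ]
 [ 0.4742 -0.0519]
 [ 0.466  -0.0668]] [ 0.44705569 -0.04946745] [np.float64(0.0504), np.float64(0.0198), np.float64(0.05), np.float64(0.017)] [np.float64(-24.787948115867426), np.float64(-21.700547001954725)]
```

```bash
python3 -m inch '[[[-0.5,0,-0.6,0,0.6,0,75],[-0.9,0,-0.6,0,1.5,0,75],[-1.4,0,-0.2,0,2.3,0,75],[-1.8,0,0.2,0,3.2,0,75],[-2.1,0,0.5,0,4,0,75],[-2.1,0,0.68,0,4.8,0,75],[-2.1,0,0.68,0,5.57,0,75],[-2.1,0,0.68,0,5.57,0,75],[-2.1,0,0.68,0,5.57,0,75],[-2.1,0,0.68,0,5.57,0,75]]]' 60; python3 - <<'E'
from h import *
go([.4455,-.050,.018],-22.3,45,.09)
E
```

```text
t: 17.05
position: [0.4433, -0.0559, 0.1265]
ee_rot: [0.83, 0.558, -0.003, 0.002]
contact_force: [-0.3, -0.5, 1.2]
width: 0.0747
to [ 0.4214 -0.1089  0.0816]
pos [ 0.4433 -0.0559  0.1265] shift [-1.426 -0.009  1.131] turn [-0.006  5.669  0.011]
```

```bash
python3 -m inch '[[[-0.4,0,0,0,0.9,0,75],[-0.8,0,0,0,1.8,0,75],[-1.2,0,0.1,0,2.7,0,75],[-1.43,0,0.4,0,3.6,0,75],[-1.43,0,0.8,0,4.5,0,75],[-1.43,0,1.13,0,5.3,0,75],[-1.43,0,1.13,0,5.67,0,75],[-1.43,0,1.13,0,5.67,0,75],[-1.43,0,1.13,0,5.67,0,75],[-1.43,0,1.13,0,5.67,0,75]]]' 60; python3 - <<'E'
from h import *
go([.4455,-.050,.016],-22.3,45,-.003)
E
```

```text
t: 18.05
position: [0.4219, -0.1089, 0.0821]
ee_rot: [0.766, 0.516, 0.318, -0.213]
contact_force: [0.2, 0.6, 0.4]
width: 0.0748
to [ 0.4463 -0.048   0.0139]
pos [ 0.4219 -0.1089  0.0821] shift [-0.047 -0.01   2.364] turn [-0.011 -0.003  0.017]
```

```bash
python3 -m inch '[[[-0.05,0,0.5,0,0,0,75],[-0.05,0,1,0,0,0,75],[-0.05,0,1.5,0,0,0,75],[-0.05,0,2,0,0,0,75],[-0.05,0,2.28,0,0,0,70],[-0.05,0,2.28,0,0,0,40],[-0.05,0,2.28,0,0,0,40],[-0.05,0,2.28,0,0,0,40],[-0.05,0,2.28,0,0,0,40],[-0.05,0,2.28,0,0,0,40]]]' 60; python3 -m inch '[[[0.2,0,-0.2,0,0,0,40],[0.5,0,-0.5,0,0,0,40],[0.8,0,-0.8,0,0,0,40],[1.06,0,-1.06,0,-0.5,0,40],[1.06,0,-1.06,0,-1.3,0,40],[1.06,0,-1.06,0,-2.2,0,40],[1.06,0,-1.06,0,-3.1,0,40],[1.06,0,-1.06,0,-4,0,40],[1.06,0,-1.06,0,-4.9,0,40],[1.06,0,-1.06,0,-5.62,0,40]]]' 60;python3 -m inch '[[[0,0,0,0,-0.8,0,40],[0,0,0,0,-1.7,0,40],[0,0,0,0,-2.6,0,40],[0,0,0,0,-3.5,0,40],[0,0,0,0,-4.4,0,40],[0,0,0,0,-5.2,0,40],[0,0,0,0,-5.63,0,40],[0,0,0,0,-5.63,0,40],[0,0,0,0,-5.63,0,40],[0,0,0,0,-5.63,0,40]]]' 60;  python3 - <<'E'
from h import *
s=manip.sense(); print(s["position"],s["contact_force"],s["width"])
go([.4455,-.050,.011],-22.3,-45)
d=get_image("scene"); crop(d,190,150,280,220,8,"s10")
E
```

```text
t: 19.05
position: [0.4459, -0.0515, 0.0165]
ee_rot: [0.767, 0.515, 0.319, -0.213]
contact_force: [-1.2, -4.2, 6.2]
width: 0.0488
t: 20.05
position: [0.446, -0.0513, 0.0772]
ee_rot: [0.83, 0.557, 0.0, 0.002]
contact_force: [-0.0, -0.8, -1.0]
width: 0.0486
t: 21.05
position: [0.4456, -0.0514, 0.0765]
ee_rot: [0.768, 0.515, -0.316, 0.213]
contact_force: [-0.5, 0.1, -0.7]
width: 0.0485
[ 0.4456038  -0.05141353  0.07648514] [-0.4649462   0.08451958 -0.70775757] 0.048465478108379534
to [ 0.4455 -0.05    0.011 ]
pos [ 0.4456 -0.0514  0.0765] shift [ 1.175 -0.018  1.14 ] turn [ 0.008 -0.029 -0.007]
```

View pics/s10.png

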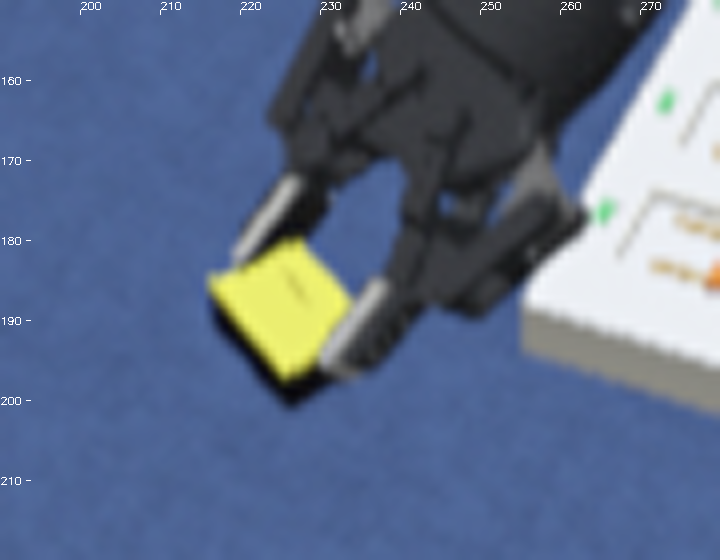

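```bash
python3 -m inch '[[[0.2,0,0.2,0,0,0,40],[0.45,0,0.45,0,0,0,40],[0.7,0,0.7,0,0,0,40],[0.9,0,0.9,0,0,0,40],[1,0,1,0,0,0,40],[1.05,0,1.05,0,0,0,40],[1.08,0,1.08,0,0,0,40],[1.08,0,1.08,0,0,0,40],[1.08,0,1.08,0,0,0,40],[1.08,0,1.08,0,0,0,40]]]' 60;  python3 -m inch '[[[0.01,0,0.01,0,0,0,40],[0.02,0,0.02,0,0,0,40],[0.025,0,0.025,0,0,0,40],[0.03,0,0.03,0,0,0,40],[0.03,0,0.03,0,0,0,40],[0.035,0,0.035,0,0,0,40],[0.04,0,0.04,0,0,0,40],[0.04,0,0.04,0,0,0,40],[0.04,0,0.04,0,0,0,40],[0.04,0,0.04,0,0,0,40]]]' 60
```

```text
t: 22.1
position: [0.4458, -0.0509, 0.0151]
ee_rot: [0.768, 0.515, -0.317, 0.213]
contact_force: [-0.6, -0.3, -0.9]
width: 0.0484
t: 23.1
position: [0.4456, -0.0509, 0.0126]
ee_rot: [0.767, 0.515, -0.317, 0.213]
contact_force: [-0.1, 0.0, -0.7]
width: 0.0483
```

```bash
python3 -m inch '[[[0.01,0,0.01,0,0,0,40],[0.02,0,0.02,0,0,0,40],[0.025,0,0.025,0,0,0,40],[0.03,0,0.03,0,0,0,40],[0.03,0,0.03,0,0,0,40],[0.03,0,0.03,0,0,0,40],[0.03,0,0.03,0,0,0,40],[0.03,0,0.03,0,0,0,40],[0.03,0,0.03,0,0,0,40],[0.03,0,0.03,0,0,0,40]]]' 60
```

```text
t: 24.1
position: [0.4457, -0.0509, 0.0116]
ee_rot: [0.767, 0.515, -0.317, 0.213]
contact_force: [-0.7, 3.7, 8.8]
width: 0.0482
```

```bash
python3 -m inch '[[[0,0,0,0,0,0,50],[0,0,0,0,0,0,60],[0,0,0,0,0,0,70],[0,0,0,0,0,0,78],[0,0,0,0,0,0,78],[0,0,-0.3,0,0,0,78],[0,0,-0.9,0,0,0,78],[0,0,-1.7,0,0,0,78],[0,0,-2.5,0,0.6,0,78],[-0.3,0,-2.9,0,1.5,0,78]]]' 60;python3 - <<'E'
from h import *
go([.43,-.085,.20],-22.3,0)
E
```

```text
t: 25.1
position: [0.4749, 0.02, 0.1026]
ee_rot: [0.796, 0.536, -0.232, 0.157]
contact_force: [-0.6, -0.9, -0.0]
width: 0.0784
to [ 0.43  -0.085  0.2  ]
pos [0.4749 0.02   0.1026] shift [-3.715 -0.053 -0.514] turn [0.018 4.074 0.03 ]
```

```bash
python3 -m inch '[[[-0.8,0,-0.6,0,0.9,0,78],[-1.6,0,-0.7,0,1.8,0,78],[-2.4,0,-0.6,0,2.6,0,78],[-3.2,0,-0.5,0,3.4,0,78],[-3.6,0,-0.5,0,4.07,0,78],[-3.6,0,-0.5,0,4.07,0,78],[-3.6,0,-0.5,0,4.07,0,78],[-3.6,0,-0.5,0,4.07,0,78],[-3.6,0,-0.5,0,4.07,0,78],[-3.6,0,-0.5,0,4.07,0,78]]]' 60;python3 - <<'E'
from h import *
go([.445,-.05,.20],67.7,0)
d=get_image("wrist"); crop(d,150,100,350,250,4,"w11")
E
```

```text
t: 26.1
position: [0.4318, -0.0841, 0.1961]
ee_rot: [0.83, 0.558, -0.003, 0.001]
contact_force: [-0.5, 0.8, -0.2]
width: 0.0777
to [ 0.445 -0.05   0.2  ]
pos [ 0.4318 -0.0841  0.1961] shift [ 0.913 -0.014 -0.102] turn [ -0.036   0.029 -11.231]
```

View pics/w11.png

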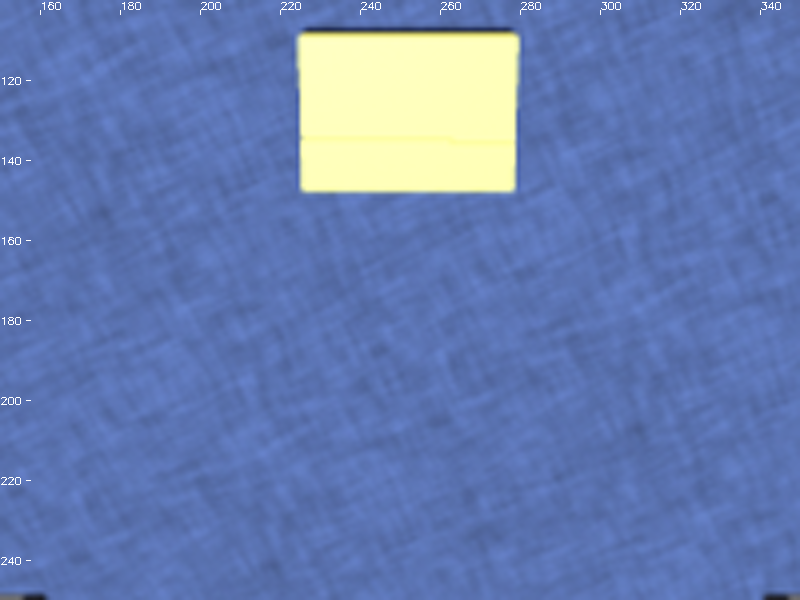

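```bash
python3 - <<'E'
from h import *
d=get_image("wrist")
c=[w(d,u,v,.022)[:2] for u,v in [(224.4,108.3),(279.6,108.3),(278.8,147.8),(225.1,147.8)]]
m=np.mean(c,0);a=[np.degrees(np.arctan2(*v[::-1])) for v in (c[1]-c[0],c[2]-c[3])]
print(m,[np.linalg.norm(c[i]-c[i-1]).round(4) for i in range(4)],a)
go([m[0],m[1],.014],-22.3)
E
```

```text
[ 0.44707721 -0.04964718] [np.float64(0.0366), np.float64(0.0507), np.float64(0.0366), np.float64(0.0511)] [np.float64(-22.16111294869887), np.float64(-22.164732211268827)]
to [ 0.4471 -0.0496  0.014 ]
pos [ 0.4317 -0.0844  0.1962] shift [0.974 0.03  4.55 ] turn [-0.002  0.04   0.015]
```

```bash
python3 -m inch '[[[0.5,0.03,0.6,0,0.04,0,78],[0.97,0.03,1.4,0,0.04,0,78],[0.97,0.03,2.3,0,0.04,0,78],[0.97,0.03,3.2,0,0.04,0,78],[0.97,0.03,4,0,0.04,0,78],[0.97,0.03,4.5,0,0.04,0,78],[0.97,0.03,4.7,0,0.04,0,78],[0.97,0.03,4.7,0,0.04,0,70],[0.97,0.03,4.7,0,0.04,0,40],[0.97,0.03,4.7,0,0.04,0,40]]]' 60;python3 -m inch '[[[0,0,0,0,0,0,40],[0,0,0,0,0,0,40],[0,0,0,0,0,0,40],[0,0,0,0,0,0,40],[0,0,-0.3,0,0,0,40],[0,0,-0.8,0,0,0,40],[0,0,-1.4,0,0,0,40],[0,0,-2,0,0,0,40],[0,0,-2.5,0,0,0,40],[0,0,-2.5,0,0,0,40]]]' 60;python3 - <<'E'
from h import *
s=manip.sense(); print(s["position"],s["contact_force"],s["width"])
c0=np.array([.5209,.1999]);th=np.radians(10.54);x=np.array([np.cos(th),np.sin(th)]);y=np.array([-x[1],x[0]])
p=[c0-.015*x+yy*y for yy in(-.096,-.032,.032,.096)]; print(np.array(p).round(4))
go([*p[1],.11],10.54)
E
```

```text
t: 27.2
position: [0.4477, -0.0505, 0.0097]
ee_rot: [0.83, 0.557, 0.001, 0.001]
contact_force: [-0.5, 0.5, 4.9]
width: 0.0484
t: 28.2
position: [0.4486, -0.0508, 0.1116]
ee_rot: [0.83, 0.557, 0.002, 0.002]
contact_force: [-0.2, 0.7, -1.0]
width: 0.0481
[ 0.4486066  -0.05075132  0.11163073] [-0.20131326  0.67470663 -1.02895546] 0.04813667769308883
[[0.5237 0.1028]
 [0.512  0.1657]
 [0.5003 0.2286]
 [0.4886 0.2915]]
to [0.512  0.1657 0.11  ]
pos [ 0.4486 -0.0508  0.1116] shift [ 5.608 -0.582  0.044] turn [ 4.500e-02  4.000e-03 -4.098e+00]
```

```bash
python3 -m inch '[[[0.5,-0.05,0,0,0,-0.4,40],[1.2,-0.1,0,0,0,-0.9,40],[2,-0.2,0,0,0,-1.5,40],[2.8,-0.3,0,0,0,-2.1,40],[3.6,-0.4,0,0,0,-2.7,40],[4.4,-0.5,0,0,0,-3.3,40],[5,-0.58,0,0.04,0,-3.9,40],[5.4,-0.58,0,0.04,0,-4.1,40],[5.6,-0.58,0.04,0.04,0,-4.1,40],[5.6,-0.58,0.04,0.04,0,-4.1,40]]]' 60;python3 - <<'E'
from h import *
s=manip.sense(); print(s["position"],s["contact_force"],s["width"])
go([.512,.1652,.06],10.54)
d=get_image("wrist"); crop(d,100,80,400,305,2,"w12")
E
```

```text
t: 29.2
position: [0.5104, 0.1658, 0.1064]
ee_rot: [0.64, 0.769, -0.002, -0.002]
contact_force: [0.3, -0.2, -1.7]
width: 0.048
[0.51041832 0.16576193 0.10637723] [ 0.29098064 -0.17365415 -1.7080384 ] 0.04800700826078087
to [0.512  0.1652 0.06  ]
pos [0.5104 0.1658 0.1064] shift [-0.023  0.042  1.159] turn [-0.037 -0.01  -0.008]
```

View pics/w12.png

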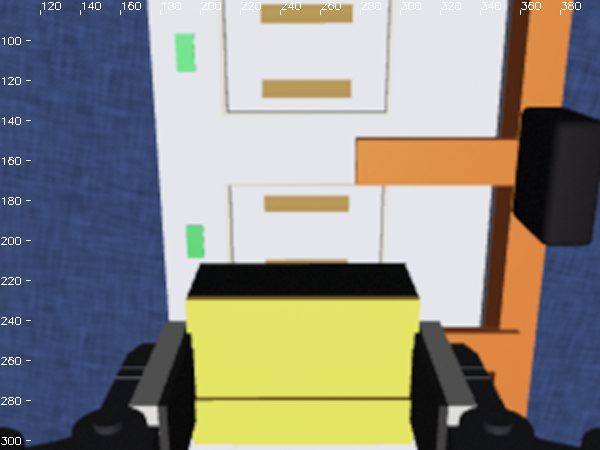

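```bash
python3 -m inch '[[[-0.02,0.04,0.3,-0.04,0,0,40],[-0.02,0.04,0.7,-0.04,0,0,40],[-0.02,0.04,1.1,-0.04,0,0,40],[-0.02,0.04,1.4,-0.04,0,0,40],[-0.02,0.04,1.55,-0.04,0,0,40],[-0.02,0.04,1.62,-0.04,0,0,40],[-0.02,0.04,1.68,-0.04,0,0,40],[-0.02,0.04,1.72,-0.04,0,0,40],[-0.02,0.04,1.72,-0.04,0,0,40],[-0.02,0.04,1.72,-0.04,0,0,40]]]' 60;python3 - <<'E'
from h import *
s=manip.sense(); print(s["position"],s["contact_force"],s["width"])
go([.512,.1652,.0317],10.54)
E
```

```text
t: 30.25
position: [0.5119, 0.1653, 0.0382]
ee_rot: [0.639, 0.769, 0.001, -0.0]
contact_force: [-0.2, 0.5, -1.2]
width: 0.0479
[0.51194413 0.16528023 0.03822355] [-0.22861178  0.47282229 -1.19546693] 0.04787179033519061
to [0.512  0.1652 0.0317]
pos [0.5119 0.1653 0.0382] shift [-0.002  0.001  0.163] turn [ 0.009 -0.011  0.002]
```

```bash
python3 -m inch '[[[0,0,0.03,0,0,0,40],[0,0,0.06,0,0,0,40],[0,0,0.09,0,0,0,40],[0,0,0.11,0,0,0,40],[0,0,0.13,0,0,0,40],[0,0,0.14,0,0,0,40],[0,0,0.15,0,0,0,40],[0,0,0.15,0,0,0,40],[0,0,0.15,0,0,0,40],[0,0,0.15,0,0,0,40]]]' 60
```

```text
t: 31.25
position: [0.5118, 0.1652, 0.032]
ee_rot: [0.639, 0.769, 0.001, -0.0]
contact_force: [-0.3, 0.0, -0.6]
width: 0.048
```

Free entry with no contact force, so I lower it until it touches the pocket floor.

```bash
python3 -m inch '[[[0,0,0.01,0,0,0,40],[0,0,0.02,0,0,0,40],[0,0,0.03,0,0,0,40],[0,0,0.03,0,0,0,40],[0,0,0.03,0,0,0,48],[0,0,0.03,0,0,0,55],[0,0,0.03,0,0,0,60],[0,0,0.03,0,0,0,62],[0,0,0.03,0,0,0,62],[0,0,0.03,0,0,0,62]]]' 60;python3 -m inch '[[[0,0,-0.2,0,0,0,62],[0,0,-0.6,0,0,0,62],[0,0,-1.2,0,0,0,62],[0,0,-2,0,0,0,62],[0,0,-2.8,0,0,0,70],[0,0,-3.5,0,0,0,80],[-0.4,0,-4,0,0,0,80],[-0.9,0,-4,0,0,0,80],[-0.9,0,-4,0,0,0,80],[-0.9,0,-4,0,0,0,80]]]' 60;python3 - <<'E'
from h import *
d=get_image("wrist"); crop(d,100,50,400,275,2,"w13")
d=get_image("top"); crop(d,250,80,410,300,3,"t13")
E
```

```text
t: 32.25
position: [0.5118, 0.1652, 0.0306]
ee_rot: [0.639, 0.769, 0.001, -0.0]
contact_force: [-0.5, 0.5, 0.7]
width: 0.0621
t: 33.25
position: [0.5181, 0.1296, 0.1908]
ee_rot: [0.639, 0.769, 0.001, -0.001]
contact_force: [0.7, 0.1, -0.5]
width: 0.08
```

View pics/w13.png

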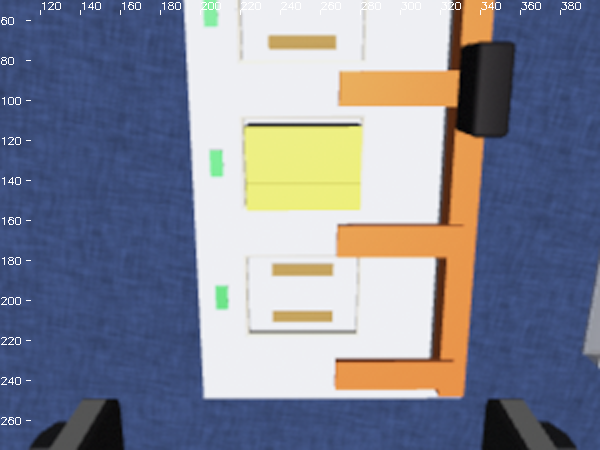

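View pics/t13.png

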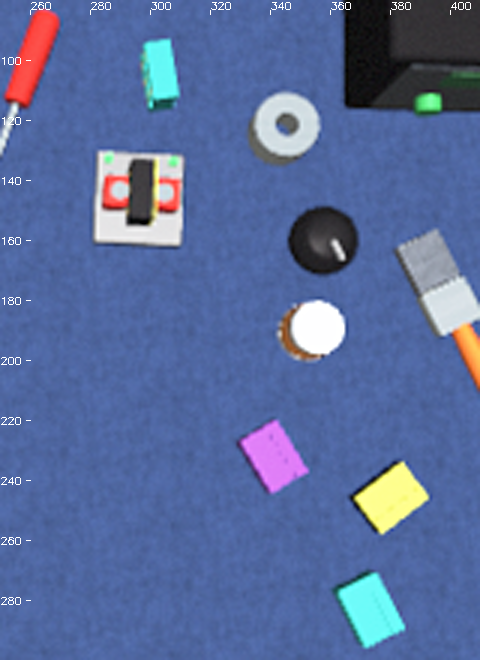

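```bash
python3 - <<'E'
from h import *
d=get_image("wrist")
c=[w(d,100+u/2,50+v/2,.044)[:2] for u,v in [(244,126),(361.5,126),(360.5,210),(246,210)]]
c0=np.array([.5209,.1999]);th=np.radians(10.54);x=np.array([np.cos(th),np.sin(th)]);y=np.array([-x[1],x[0]])
m=np.mean(c,0)-c0; print(m@x,m@y,[np.linalg.norm(c[i]-c[i-1]).round(4) for i in range(4)])
go([.635,-.16,.21],-0.9)
E
```

```text
-0.014804846274667651 -0.030969259652436194 [np.float64(0.0359), np.float64(0.0495), np.float64(0.0359), np.float64(0.0501)]
to [ 0.635 -0.16   0.21 ]
pos [0.518  0.1301 0.1904] shift [-7.666  1.544 -0.503] turn [-1.000e-03 -1.200e-02  1.435e+00]
```

Pack_b measures 0.2 mm and 1 mm from the centre of pocket 1, with the right apparent size at z = 44 mm, so it is seated. On to the cradle.

```bash
python3 -m inch '[[[-0.6,0.1,-0.2,0,0,0.1,80],[-1.5,0.3,-0.5,0,0,0.3,80],[-2.5,0.5,-0.5,0,0,0.5,80],[-3.5,0.7,-0.5,0,0,0.7,80],[-4.5,0.9,-0.5,0,0,0.9,80],[-5.5,1.1,-0.5,0,0,1.1,80],[-6.5,1.3,-0.5,0,0,1.3,80],[-7.3,1.5,-0.5,0,0,1.43,80],[-7.67,1.54,-0.5,0,0,1.43,80],[-7.67,1.54,-0.5,0,0,1.43,80]]]' 60;python3 - <<'E'
from h import *
go([.635,-.16,.21],-0.9)
d=get_image("wrist"); crop(d,150,60,350,210,4,"w14"); print(manip.sense()["q"])
E
```

```text
t: 34.4
position: [0.6351, -0.1616, 0.2095]
ee_rot: [0.713, 0.701, 0.001, -0.001]
contact_force: [-0.6, 1.1, -0.2]
width: 0.0798
to [ 0.635 -0.16   0.21 ]
pos [ 0.6351 -0.1616  0.2095] shift [ 0.04  -0.003 -0.013] turn [-0.003 -0.014 -0.005]
[-0.31921034  0.56265171  1.37829043  0.00210427  1.20193926 -0.30452875]
```

View pics/w14.png

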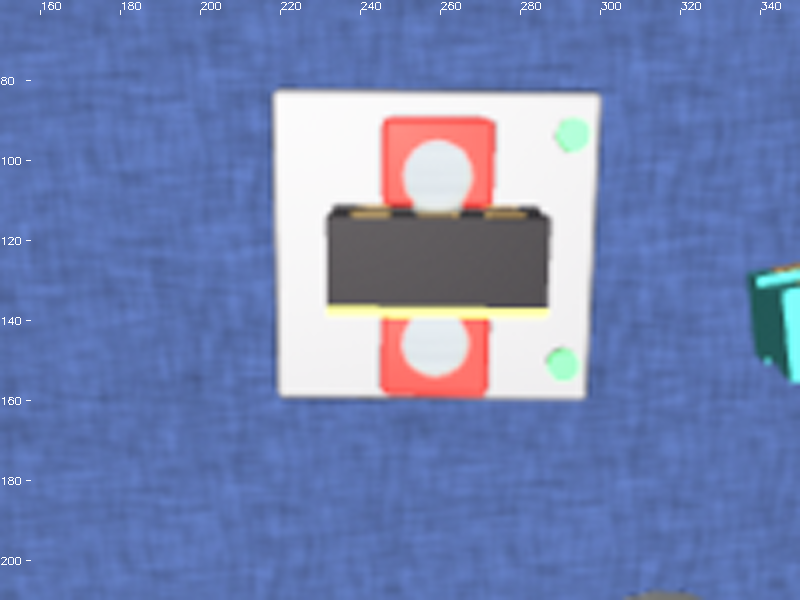

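```bash
python3 - <<'E'
from h import *
d=get_image("wrist")
def rep(c):
    print(np.mean(c,0),[np.linalg.norm(c[i]-c[i-1]).round(4) for i in range(4)],[np.degrees(np.arctan2(*v[::-1])).round(2) for v in (c[1]-c[0],c[2]-c[3])])
rep([w(d,u,v,.051)[:2] for u,v in [(232,114),(287.3,114),(287,139.2),(231.8,139.2)]])
rep([w(d,u,v,.015)[:2] for u,v in [(218.75,82.9),(300,83.8),(296.25,159.4),(220,159)]])
go([.642,-.1195,.031],-1.0,45,.09)
E
```

```text
[ 0.64332447 -0.11805314] [np.float64(0.0222), np.float64(0.0486), np.float64(0.0222), np.float64(0.0496)] [np.float64(-0.88), np.float64(-0.88)]
[ 0.64342716 -0.11814433] [np.float64(0.0742), np.float64(0.0779), np.float64(0.0738), np.float64(0.0782)] [np.float64(-1.49), np.float64(-1.19)]
to [ 0.6409 -0.1831  0.0946]
pos [ 0.6347 -0.1596  0.2099] shift [-0.593  0.165  2.88 ] turn [-0.012  5.609  0.017]
```

```bash
python3 - <<'E'
from h import *
go([.6433,-.1185,.031],-1.2,45,.09)
E
python3 -m inch '[[[-0.1,0.2,0.1,0,0.8,0,75],[-0.2,0.2,0.4,0,1.7,0,75],[-0.4,0.2,0.8,0,2.6,0,75],[-0.6,0.2,1.2,0,3.5,0,75],[-0.6,0.2,1.6,0,4.4,0,75],[-0.58,0.2,2,0,5.2,0,75],[-0.58,0.2,2.3,0,5.6,0,75],[-0.58,0.2,2.3,0,5.6,0,75],[-0.58,0.2,2.3,0,5.6,0,75],[-0.58,0.2,2.3,0,5.6,0,75]]]' 60;python3 - <<'E'
from h import *
go([.6433,-.1185,.032],-1.2,45,0)
s=manip.sense(); print(s["q"].round(2))
d=get_image("scene"); crop(d,200,150,350,300,4,"s15")
E
```

```text
to [ 0.642  -0.1821  0.0946]
pos [ 0.6347 -0.1596  0.2099] shift [-0.568  0.191  2.88 ] turn [-0.021  5.609  0.041]
t: 35.5
position: [0.6434, -0.1831, 0.1199]
ee_rot: [0.658, 0.65, 0.272, -0.267]
contact_force: [0.6, 0.5, 0.1]
width: 0.075
to [ 0.6433 -0.1185  0.032 ]
pos [ 0.6434 -0.1831  0.1199] shift [-0.401 -0.03   2.697] turn [-0.023  0.03   0.047]
[-0.59  0.89  1.2   0.63  1.54 -0.76]
```

View pics/s15.png

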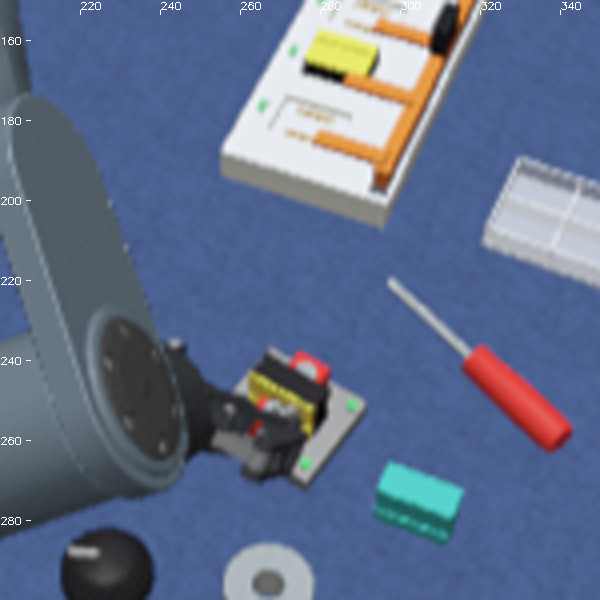

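```bash
python3 -m inch '[[[-0.2,-0.03,0.2,0,0,0.05,75],[-0.4,-0.03,0.6,0,0.03,0.05,75],[-0.4,-0.03,1.1,0,0.03,0.05,75],[-0.4,-0.03,1.6,0,0.03,0.05,75],[-0.4,-0.03,2.1,0,0.03,0.05,75],[-0.4,-0.03,2.5,0,0.03,0.05,75],[-0.4,-0.03,2.7,0,0.03,0.05,72],[-0.4,-0.03,2.7,0,0.03,0.05,72],[-0.4,-0.03,2.7,0,0.03,0.05,72],[-0.4,-0.03,2.7,0,0.03,0.05,72]]]' 60;python3 - <<'E'
from h import *
go([.6433,-.1185,.031],-1.2,45,0)
s=manip.sense(); print(s["contact_force"])
d=get_image("scene"); crop(d,230,210,310,280,8,"s16")
E
```

```text
t: 36.55
position: [0.6429, -0.1198, 0.031]
ee_rot: [0.66, 0.646, 0.273, -0.269]
contact_force: [-0.7, -0.2, 0.6]
width: 0.0719
to [ 0.6433 -0.1185  0.031 ]
pos [ 0.6429 -0.1198  0.031 ] shift [0.023 0.009 0.023] turn [-0.017 -0.013 -0.017]
[-0.72489149 -0.17363449  0.62314228]
```

View pics/s16.png

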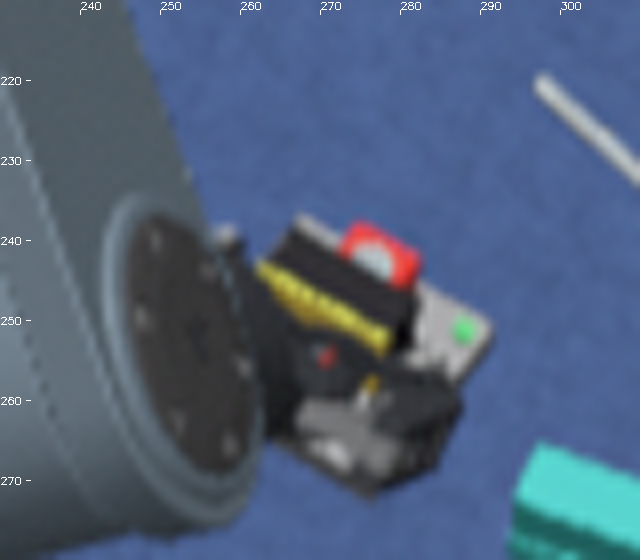

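```bash
python3 -m inch '[[[0.02,0,0.04,0,0,0,60],[0.02,0,0.04,0,0,0,40],[0.02,0,0.04,0,0,0,40],[0.02,0,0.04,0,0,0,40],[0.02,0,0.04,0,0,0,40],[0.02,0,0.04,0,0,0,40],[0.02,0,0.04,0,0,0,40],[0.02,0,0.04,0,0,0,40],[0.02,0,0.04,0,0,0,40],[0.02,0,0.04,0,0,0,40]]]' 100; python3 -m inch '[[[0.05,0,-0.05,0,0,0,40],[0.1,0,-0.1,0,0,0,40],[0.15,0,-0.15,0,0,0,40],[0.25,0,-0.25,0,0,0,40],[0.4,0,-0.4,0,0,0,40],[0.6,0,-0.6,0,0,0,40],[0.8,0,-0.8,0,0,0,40],[1.06,0,-1.06,0,0,0,40],[1.3,0,-1.3,0,0,0,40],[1.4,0,-1.4,0,0,0,40]]]' 100;python3 - <<'E'
from h import *
s=manip.sense(); print(s["contact_force"],s["width"])
go([.49,-.10,.11],-1.2,0)
d=get_image("scene"); crop(d,210,190,310,280,7,"s17")
E
```

```text
t: 37.6
position: [0.6429, -0.1178, 0.0305]
ee_rot: [0.66, 0.646, 0.273, -0.27]
contact_force: [-1.0, -2.9, 6.4]
width: 0.0476
t: 38.6
position: [0.6436, -0.1178, 0.1113]
ee_rot: [0.66, 0.646, 0.273, -0.269]
contact_force: [0.1, -0.5, -0.7]
width: 0.0475
[ 0.06519669 -0.48391222 -0.69748859] 0.04746809252972489
to [ 0.49 -0.1   0.11]
pos [ 0.6436 -0.1178  0.1113] shift [ 0.229 -3.847  0.288] turn [-1.700e-02 -5.635e+00 -2.000e-03]
```

View pics/s17.png

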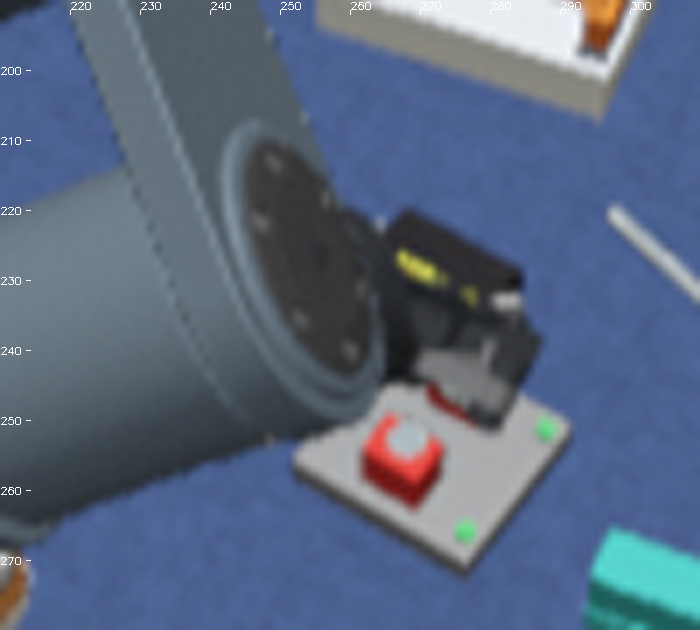

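```bash
python3 -m inch '[[[0,-0.4,0,0,-0.4,0,40],[0,-0.9,0,0,-1.1,0,40],[0,-1.4,0,0,-1.8,0,40],[0,-1.9,0.1,0,-2.5,0,40],[0.1,-2.5,0.1,0,-3.2,0,40],[0.2,-3,0.2,0,-3.9,0,40],[0.23,-3.5,0.29,0,-4.6,0,40],[0.23,-3.85,0.29,0,-5.3,0,40],[0.23,-3.85,0.29,0,-5.63,0,40],[0.23,-3.85,0.29,0,-5.63,0,40]]]' 80;python3 -m inch '[[[0,0,0,0,-0.8,0,40],[0,0,0,0,-1.7,0,40],[0,0,0,0,-2.6,0,40],[0,0,0.1,0,-3.5,0,40],[0,0,0.3,0,-4.4,0,40],[0,0,0.5,0,-5.2,0,40],[0,0,0.8,0,-5.63,0,40],[0,0,1,0,-5.63,0,40],[0,0,1,0,-5.63,0,40],[0,0,1,0,-5.63,0,40]]]' 80;python3 - <<'E'
from h import *
s=manip.sense(); print(s["contact_force"],s["width"])
go([.49,-.10,.011],-1.2,-45)
d=get_image("scene"); crop(d,190,140,310,245,6,"s18")
E
```

```text
t: 39.65
position: [0.489, -0.0987, 0.1082]
ee_rot: [0.714, 0.7, -0.001, -0.002]
contact_force: [-0.2, -1.0, -0.4]
width: 0.0474
t: 40.65
position: [0.4892, -0.1002, 0.0684]
ee_rot: [0.66, 0.647, -0.274, 0.265]
contact_force: [0.3, 0.7, -0.3]
width: 0.0474
[ 0.26790115  0.71188011 -0.34458296] 0.04744549010351782
to [ 0.49  -0.1    0.011]
pos [ 0.4892 -0.1002  0.0684] shift [1.015 0.026 1.014] turn [-0.028 -0.019  0.019]
```

View pics/s18.png

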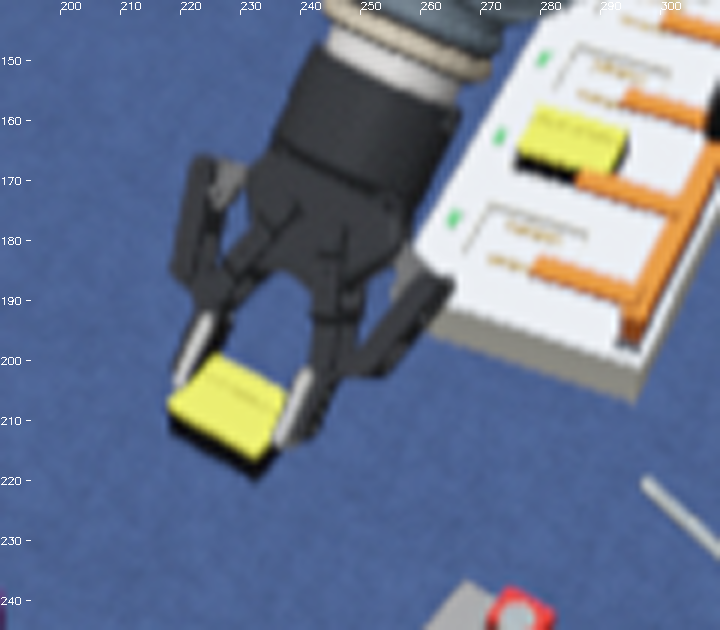

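```bash
python3 -m inch '[[[0.2,0,0.2,0,0,0,40],[0.45,0,0.45,0,0,0,40],[0.7,0,0.7,0,0,0,40],[0.85,0,0.85,0,0,0,40],[0.93,0,0.93,0,0,0,40],[0.97,0,0.97,0,0,0,40],[0.99,0,0.99,0,0,0,40],[1,0,1,0,0,0,40],[1.01,0,1.01,0,0,0,40],[1.01,0,1.01,0,0,0,40]]]' 80;  python3 -m inch '[[[0,0,0,0,0,0,40],[0.01,0,0.01,0,0,0,40],[0.01,0,0.01,0,0,0,40],[0.02,0,0.02,0,0,0,40],[0.02,0,0.02,0,0,0,40],[0.02,0,0.02,0,0,0,40],[0.025,0,0.025,0,0,0,40],[0.025,0,0.025,0,0,0,40],[0.025,0,0.025,0,0,0,40],[0.025,0,0.025,0,0,0,40]]]' 80
```

```text
t: 41.7
position: [0.489, -0.0995, 0.0111]
ee_rot: [0.659, 0.647, -0.274, 0.266]
contact_force: [-0.3, -0.1, -1.0]
width: 0.048
t: 42.7
position: [0.4888, -0.0996, 0.0097]
ee_rot: [0.659, 0.647, -0.275, 0.266]
contact_force: [-1.8, 1.5, 3.6]
width: 0.0474
```

```bash
python3 -m inch '[[[0,0,0,0,0,0,50],[0,0,0,0,0,0,60],[0,0,0,0,0,0,70],[0,0,0,0,0,0,78],[0,0,0,0,0,0,78],[0,0,-0.3,0,0,0,78],[0,0,-0.9,0,0,0,78],[0,0,-1.7,0,0,0,78],[0,0,-2.5,0,0.6,0,78],[-0.3,0,-2.9,0,1.5,0,78]]]' 60; python3 -m inch '[[[-0.8,0,-0.6,0,0.9,0,78],[-1.6,0,-0.7,0,1.8,0,78],[-2.4,0,-0.6,0,2.6,0,78],[-3.2,0,-0.5,0,3.4,0,78],[-3.6,0,-0.5,0,4.07,0,78],[-3.6,0,-0.5,0,4.07,0,78],[-3.6,0,-0.5,0,4.07,0,78],[-3.6,0,-0.5,0,4.07,0,78],[-3.6,0,-0.5,0,4.07,0,78],[-3.6,0,-0.5,0,4.07,0,78]]]' 60;python3 - <<'E'
from h import *
s=manip.sense();print(s["position"])
d=get_image("wrist"); crop(d,150,60,350,210,4,"w19")
E
```

```text
t: 43.7
position: [0.4912, -0.0228, 0.1011]
ee_rot: [0.683, 0.674, -0.202, 0.196]
contact_force: [0.7, -0.6, -0.0]
width: 0.0778
t: 44.7
position: [0.489, -0.135, 0.1949]
ee_rot: [0.714, 0.7, -0.004, 0.001]
contact_force: [0.2, -0.3, -0.6]
width: 0.0778
[ 0.488955   -0.13504734  0.19492746]
```

View pics/w19.png

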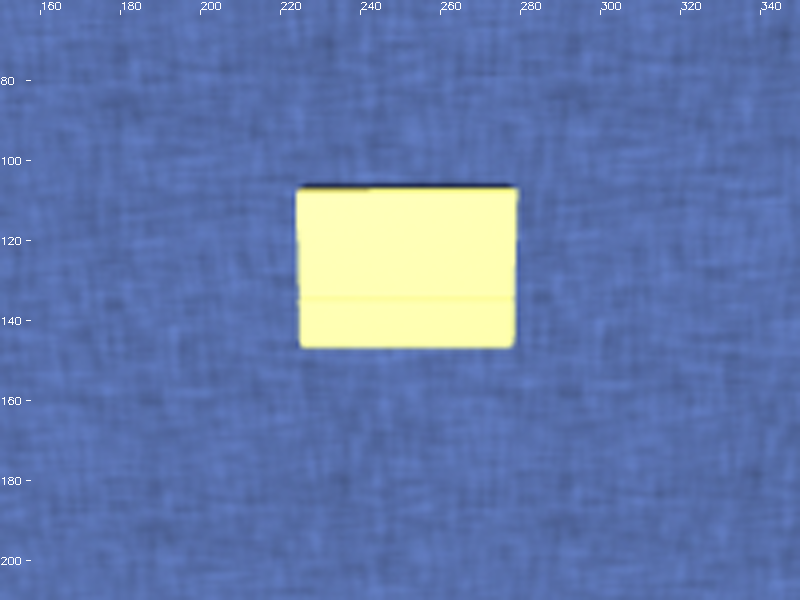

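Pack d lies yellow side up, with corners at (224,107) to (279,147). I measure it and pick it by its ends.

```bash
python3 - <<'E'
from h import *
d=get_image("wrist")
c=[w(d,u,v,.022)[:2] for u,v in [(224.1,107.1),(279.3,106.9),(278.5,146.8),(224.9,146.8)]]
m=np.mean(c,0);a=[np.degrees(np.arctan2(*v[::-1])) for v in (c[1]-c[0],c[2]-c[3])]
print(m,[np.linalg.norm(c[i]-c[i-1]).round(4) for i in range(4)],a)
go([m[0],m[1],.009],np.mean(a))
E
```

```text
[ 0.4898628  -0.09656772] [np.float64(0.0366), np.float64(0.0504), np.float64(0.0368), np.float64(0.0508)] [np.float64(-0.8661056703500927), np.float64(-1.0386109378772699)]
to [ 0.4899 -0.0966  0.009 ]
pos [ 0.489  -0.1354  0.195 ] shift [1.004 0.027 4.644] turn [-0.036  0.049 -0.019]
```

```bash
python3 -m inch '[[[0.5,0.03,0.6,-0.04,0.05,0,78],[1,0.03,1.4,-0.04,0.05,0,78],[1,0.03,2.3,-0.04,0.05,0,78],[1,0.03,3.2,-0.04,0.05,0,78],[1,0.03,4,-0.04,0.05,0,78],[1,0.03,4.5,-0.04,0.05,0,78],[1,0.03,4.65,-0.04,0.05,0,78],[1,0.03,4.65,-0.04,0.05,0,70],[1,0.03,4.65,-0.04,0.05,0,40],[1,0.03,4.65,-0.04,0.05,0,40]]]' 60;python3 -m inch '[[[0,0,0,0,0,0,40],[0,0,0,0,0,0,40],[0,0,0,0,0,0,40],[0,0,0,0,0,0,40],[0,0,-0.3,0,0,0,40],[0,0,-0.8,0,0,0,40],[0,0,-1.4,0,0,0,40],[0,0,-2,0,0,0,40],[0,0,-2.5,0,0,0,40],[0,0,-2.5,0,0,0,40]]]' 60;python3 - <<'E'
from h import *
s=manip.sense(); print(s["position"],s["contact_force"],s["width"])
go([.5237,.1028,.107],10.54);go([.5003,.2286,.107],10.54)
E
```

```text
t: 45.8
position: [0.4908, -0.0975, 0.0105]
ee_rot: [0.714, 0.7, 0.001, 0.001]
contact_force: [-0.8, -0.1, 5.4]
width: 0.0482
t: 46.8
position: [0.4915, -0.0978, 0.1125]
ee_rot: [0.714, 0.7, 0.002, 0.003]
contact_force: [-0.2, -0.2, -0.1]
width: 0.0482
[ 0.49151527 -0.09782111  0.1124626 ] [-0.19294339 -0.17142629 -0.07263363] 0.04815303024440252
to [0.5237 0.1028 0.107 ]
pos [ 0.4915 -0.0978  0.1125] shift [5.031 0.702 0.135] turn [ 0.047  0.014 -1.463]
to [0.5003 0.2286 0.107 ]
pos [ 0.4915 -0.0978  0.1125] shift [8.163 0.053 0.126] turn [ 0.047  0.014 -1.463]
```

```bash
python3 -m inch '[[[0.5,0.1,0,0,0,-0.2,40],[1.2,0.2,0,0,0,-0.4,40],[2,0.3,0,0,0,-0.7,40],[2.8,0.4,0,0,0,-1,40],[3.6,0.5,0,0,0,-1.2,40],[4.3,0.6,0,0.05,0,-1.46,40],[4.8,0.7,0.1,0.05,0,-1.46,40],[5.03,0.7,0.13,0.05,0,-1.46,40],[5.03,0.7,0.13,0.05,0,-1.46,40],[5.03,0.7,0.13,0.05,0,-1.46,40]]]' 60;python3 - <<'E'
from h import *
s=manip.sense(); print(s["contact_force"],s["width"])
go([.5237,.1025,.038],10.54)
d=get_image("wrist"); crop(d,100,80,400,305,2,"w20")
E
```

```text
t: 47.8
position: [0.5218, 0.1026, 0.1038]
ee_rot: [0.639, 0.769, -0.002, -0.002]
contact_force: [-0.9, 0.1, -1.2]
width: 0.0483
[-0.94931954  0.0580586  -1.17739606] 0.048308606658790026
to [0.5237 0.1025 0.038 ]
pos [0.5218 0.1026 0.1038] shift [-0.011  0.056  1.645] turn [-0.044 -0.005 -0.005]
```

View pics/w20.png

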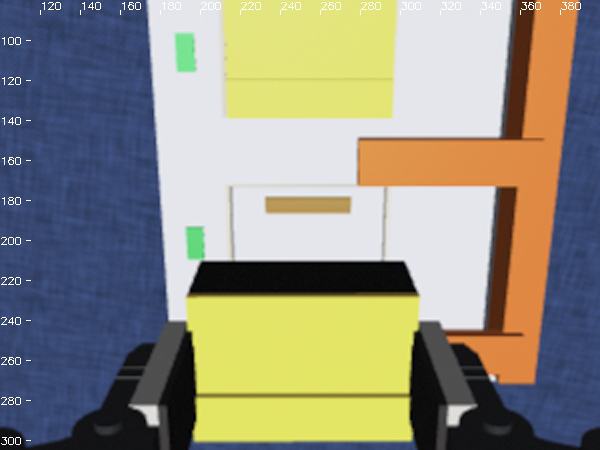

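The pack is held level over pocket 0, the same view as for b. I lower it.

```bash
python3 -m inch '[[[-0.01,0.06,0.3,-0.04,0,0,40],[-0.01,0.06,0.7,-0.04,0,0,40],[-0.01,0.06,1.1,-0.04,0,0,40],[-0.01,0.06,1.4,-0.04,0,0,40],[-0.01,0.06,1.55,-0.04,0,0,40],[-0.01,0.06,1.6,-0.04,0,0,40],[-0.01,0.06,1.64,-0.04,0,0,40],[-0.01,0.06,1.64,-0.04,0,0,40],[-0.01,0.06,1.64,-0.04,0,0,40],[-0.01,0.06,1.64,-0.04,0,0,40]]]' 60;python3 - <<'E'
from h import *
s=manip.sense(); print(s["contact_force"],s["width"])
go([.5237,.1025,.032],10.54)
E
```

```text
t: 48.85
position: [0.5243, 0.1033, 0.0386]
ee_rot: [0.639, 0.769, 0.0, -0.0]
contact_force: [-0.0, 1.1, -0.3]
width: 0.048
[-0.02037781  1.09202371 -0.34704097] 0.048010260653999444
to [0.5237 0.1025 0.032 ]
pos [0.5243 0.1033 0.0386] shift [-0.016 -0.019  0.165] turn [ 0.003 -0.005 -0.003]
```

```bash
python3 -m inch '[[[0,0,0.03,0,0,0,40],[0,0,0.06,0,0,0,40],[0,0,0.09,0,0,0,40],[0,0,0.11,0,0,0,40],[0,0,0.13,0,0,0,40],[0,0,0.14,0,0,0,40],[0,0,0.15,0,0,0,40],[0,0,0.16,0,0,0,40],[0,0,0.16,0,0,0,40],[0,0,0.16,0,0,0,40]]]' 60
```

```text
t: 49.85
position: [0.5241, 0.1032, 0.0325]
ee_rot: [0.639, 0.769, 0.0, -0.0]
contact_force: [-5.2, -0.7, 10.5]
width: 0.0478
```

```bash
python3 -m inch '[[[0,0,0,0,0,0,48],[0,0,0,0,0,0,55],[0,0,0,0,0,0,62],[0,0,0,0,0,0,62],[0,0,0,0,0,0,62],[0,0,-0.4,0,0,0,62],[0,0,-1,0,0,0,62],[0,0,-1.8,0,0,0,62],[0,0,-2.6,0,0,0,70],[-0.4,0,-3.4,0,0,0,80]]]' 60;python3 -m inch '[[[-0.5,0,-0.6,0,0,0,80],[-0.9,0,-0.6,0,0,0,80],[-0.9,0,-0.6,0,0,0,80],[-0.9,0,-0.6,0,0,0,80],[-0.9,0,-0.6,0,0,0,80],[-0.9,0,-0.6,0,0,0,80],[-0.9,0,-0.6,0,0,0,80],[-0.9,0,-0.6,0,0,0,80],[-0.9,0,-0.6,0,0,0,80],[-0.9,0,-0.6,0,0,0,80]]]' 60;python3 - <<'E'
from h import *
d=get_image("wrist"); crop(d,100,50,400,275,2,"w21")
d=get_image("top"); crop(d,250,160,410,300,4,"t21")
go([.37,-.33,.20],-53)
E
```

```text
t: 50.85
position: [0.5267, 0.0882, 0.169]
ee_rot: [0.639, 0.769, 0.0, -0.001]
contact_force: [0.1, 0.3, 0.3]
width: 0.0796
t: 51.85
position: [0.5337, 0.0521, 0.1917]
ee_rot: [0.639, 0.769, 0.0, -0.0]
contact_force: [0.2, 0.5, -0.2]
width: 0.0797
to [ 0.37 -0.33  0.2 ]
pos [0.5337 0.052  0.1917] shift [-8.644 -5.765 -0.212] turn [-5.000e-03 -4.000e-03  7.939e+00]
```

View pics/w21.png

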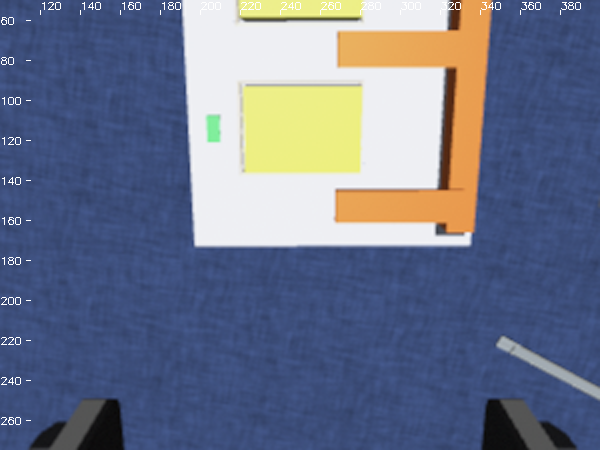

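View pics/t21.png

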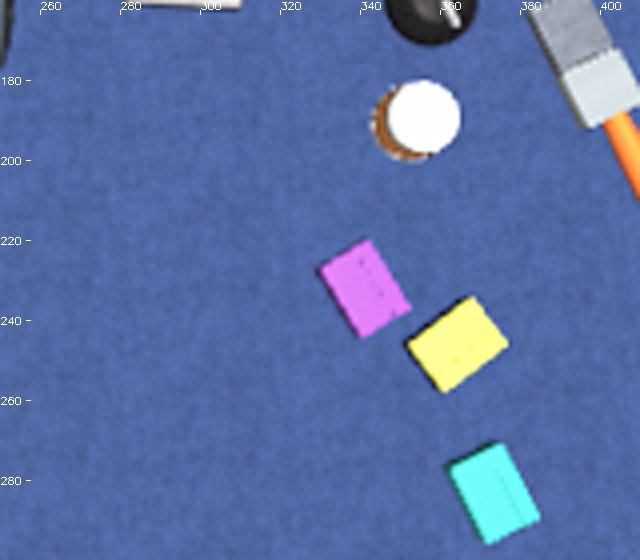

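```bash
python3 - <<'E'
from h import *
d=get_image("wrist")
c=[w(d,100+u/2,50+v/2,.044)[:2] for u,v in [(243,86),(361.5,86),(360.5,172),(245,172)]]
c0=np.array([.5209,.1999]);th=np.radians(10.54);x=np.array([np.cos(th),np.sin(th)]);y=np.array([-x[1],x[0]])
m=np.mean(c,0)-c0; print("d",m@x,m@y,[np.linalg.norm(c[i]-c[i-1]).round(4) for i in range(4)])
d=get_image("top")
c=[w(d,u,v,.022)[:2] for u,v in [(368,234.3),(377,246),(360.8,258),(351.8,246)]]
print(np.array(c).round(4),np.mean(c,0),[np.linalg.norm(c[i]-c[i-1]).round(4) for i in range(4)],np.degrees(np.arctan2(*(c[0]-c[3])[::-1])))
m=np.mean(c,0);go([m[0]-.03,m[1]-.02,.20],-54)
E
```

```text
d -0.013875944997165494 -0.09447655173973094 [np.float64(0.0357), np.float64(0.0493), np.float64(0.0357), np.float64(0.0499)]
[[ 0.4199 -0.3033]
 [ 0.3913 -0.3258]
 [ 0.3606 -0.2849]
 [ 0.3897 -0.2624]] [ 0.39039597 -0.29408814] [np.float64(0.0509), np.float64(0.0363), np.float64(0.0512), np.float64(0.0368)] -53.61825271683261
to [ 0.3604 -0.3141  0.2   ]
pos [0.5337 0.052  0.1918] shift [-8.208 -5.929 -0.21 ] turn [-5.000e-03 -4.000e-03  8.064e+00]
```

Pack c has been knocked: it is now at top pixel (364,246), about (0.390, -0.294), close to the purple look-alike. Gripping it by its ends stays clear of that. Moving over it.

```bash
python3 -m inch '[[[-0.7,-0.5,0,0,0,0.6,80],[-1.5,-1.1,0,0,0,1.4,80],[-2.4,-1.7,0,0,0,2.3,80],[-3.3,-2.4,0,0,0,3.2,80],[-4.2,-3,0,0,0,4.1,80],[-5.1,-3.7,0,0,0,5,80],[-6,-4.3,0,0,0,5.9,80],[-6.9,-5,0,0,0,6.8,80],[-7.6,-5.5,-0.2,0,0,7.6,80],[-8.2,-5.93,-0.2,0,0,8.06,80]]]' 60;python3 -m inch '[[[0,0,0,0,0,0,80],[0,0,0,0,0,0,80],[0,0,0,0,0,0,80],[0,0,0,0,0,0,80],[0,0,0,0,0,0,80],[0,0,0,0,0,0,80],[0,0,0,0,0,0,80],[0,0,0,0,0,0,80],[0,0,0,0,0,0,80],[0,0,0,0,0,0,80]]]' 60;python3 - <<'E'
from h import *
s=manip.sense(); print(s["position"],s["q"].round(2))
d=get_image("wrist"); crop(d,130,40,370,220,3,"w22")
E
```

```text
t: 53.05
position: [0.3595, -0.3158, 0.2004]
ee_rot: [0.952, 0.307, 0.0, 0.0]
contact_force: [0.9, 0.6, -0.7]
width: 0.0802
t: 54.05
position: [0.3603, -0.3138, 0.1996]
ee_rot: [0.951, 0.309, -0.0, -0.0]
contact_force: [0.3, -0.6, -0.6]
width: 0.0797
[ 0.36031047 -0.31380057  0.19957223] [-0.81  0.26  1.87  0.    1.02  0.13]
```

View pics/w22.png

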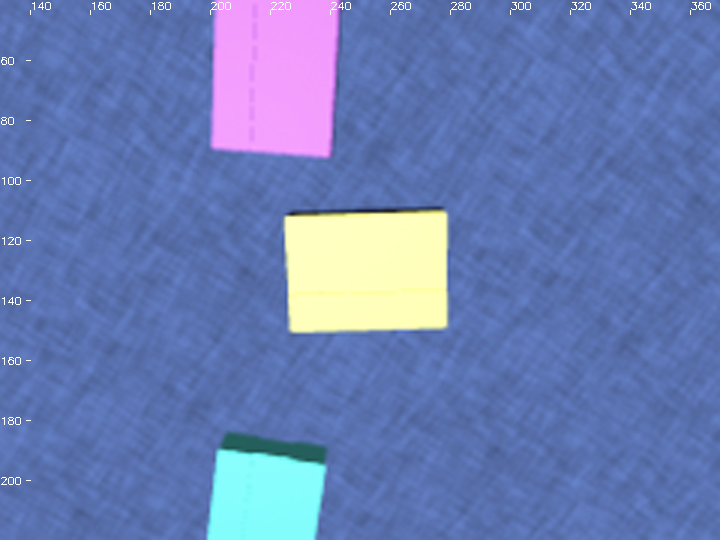

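```bash
python3 - <<'E'
from h import *
d=get_image("wrist")
c=[w(d,u,v,.022)[:2] for u,v in [(225,111.6),(279,110.2),(279,149),(226.7,150.3)]]
m=np.mean(c,0);a=[np.degrees(np.arctan2(*v[::-1])) for v in (c[1]-c[0],c[2]-c[3])]
print(m,[np.linalg.norm(c[i]-c[i-1]).round(4) for i in range(4)],a)
go([m[0],m[1],.009],np.mean(a))
E
```

```text
[ 0.39051188 -0.29346951] [np.float64(0.0364), np.float64(0.0503), np.float64(0.0365), np.float64(0.0504)] [np.float64(-52.521963286594755), np.float64(-52.53525216829789)]
to [ 0.3905 -0.2935  0.009 ]
pos [ 0.3603 -0.3138  0.1996] shift [0.91  0.037 4.764] turn [-0.006 -0.001 -0.181]
```

```bash
python3 -m inch '[[[0.4,0.04,0.5,0,0,-0.1,75],[0.91,0.04,1.4,0,0,-0.18,75],[0.91,0.04,2.3,0,0,-0.18,75],[0.91,0.04,3.2,0,0,-0.18,75],[0.91,0.04,4,0,0,-0.18,75],[0.91,0.04,4.5,0,0,-0.18,75],[0.91,0.04,4.76,0,0,-0.18,75],[0.91,0.04,4.76,0,0,-0.18,70],[0.91,0.04,4.76,0,0,-0.18,40],[0.91,0.04,4.76,0,0,-0.18,40]]]' 60;python3 -m inch '[[[0,0,0,0,0,0,40],[0,0,0,0,0,0,40],[0,0,0,0,0,0,40],[0,0,0,0,0,0,40],[0,0,-0.3,0,0,0,40],[0,0,-0.8,0,0,0,40],[0,0,-1.4,0,0,0,40],[0,0,-2,0,0,0,40],[0,0,-2.5,0,0,0,40],[0,0,-2.6,0,0,0,40]]]' 60;python3 - <<'E'
from h import *
s=manip.sense(); print(s["position"],s["contact_force"],s["width"])
go([.5003,.2286,.11],10.54)
E
```

```text
t: 55.15
position: [0.3911, -0.294, 0.0107]
ee_rot: [0.947, 0.321, 0.0, 0.0]
contact_force: [-1.7, 1.1, 2.6]
width: 0.048
t: 56.15
position: [0.3916, -0.2945, 0.1164]
ee_rot: [0.947, 0.321, 0.001, 0.002]
contact_force: [-0.1, -0.1, -1.1]
width: 0.0486
[ 0.3916277  -0.29446324  0.11635692] [-0.08230395 -0.05258675 -1.07797233] 0.04859856858693154
to [0.5003 0.2286 0.11  ]
pos [ 0.3916 -0.2945  0.1164] shift [10.112 -8.726  0.132] turn [ 0.031  0.01  -7.883]
```

```bash
python3 -m inch '[[[0.5,-0.4,0,0,0,-0.4,40],[1.2,-1,0,0,0,-1,40],[2,-1.7,0,0,0,-1.7,40],[2.9,-2.5,0,0,0,-2.4,40],[3.8,-3.3,0,0,0,-3.1,40],[4.7,-4.1,0,0,0,-3.8,40],[5.6,-4.8,0,0,0,-4.5,40],[6.5,-5.6,0,0,0,-5.2,40],[7.4,-6.4,0,0,0,-5.9,40],[8.2,-7.1,0,0,0,-6.5,40]]]' 60;python3 - <<'E'
from h import *
s=manip.sense(); print(s["position"],s["contact_force"],s["width"])
go([.5003,.2286,.11],10.54)
E
```

```text
t: 57.15
position: [0.478, 0.1337, 0.1135]
ee_rot: [0.709, 0.705, 0.0, -0.0]
contact_force: [0.3, -1.2, -1.3]
width: 0.0478
[0.47803522 0.13366641 0.11349951] [ 0.2834351  -1.16612071 -1.28243929] 0.04777872141813243
to [0.5003 0.2286 0.11  ]
pos [0.478  0.1337 0.1135] shift [2.376 0.546 0.089] turn [-1.000e-03 -6.000e-03 -1.351e+00]
```

```bash
python3 -m inch '[[[0.7,0.15,0,0,0,-0.5,40],[1.3,0.3,0,0,0,-1,40],[1.9,0.4,0.1,0.03,0,-1.38,40],[2.3,0.5,0.1,0.03,0,-1.38,40],[2.46,0.5,0.1,0.03,0,-1.38,40],[2.46,0.5,0.1,0.03,0,-1.38,40],[2.46,0.5,0.1,0.03,0,-1.38,40],[2.46,0.5,0.1,0.03,0,-1.38,40],[2.46,0.5,0.1,0.03,0,-1.38,40],[2.46,0.5,0.1,0.03,0,-1.38,40]]]' 60;python3 - <<'E'
from h import *
s=manip.sense(); print(s["position"],s["contact_force"],s["width"])
go([.5003,.2281,.038],10.54)
d=get_image("wrist"); crop(d,100,80,400,305,2,"w23")
E
```

```text
t: 58.15
position: [0.4992, 0.2291, 0.1096]
ee_rot: [0.64, 0.769, -0.001, -0.002]
contact_force: [0.9, -0.2, -1.0]
width: 0.0481
[0.49915004 0.22913755 0.1096037 ] [ 0.87579505 -0.1677824  -1.02610147] 0.04805856655954578
to [0.5003 0.2281 0.038 ]
pos [0.4992 0.2291 0.1096] shift [-0.033  0.031  1.79 ] turn [-0.031 -0.008 -0.009]
```

View pics/w23.png

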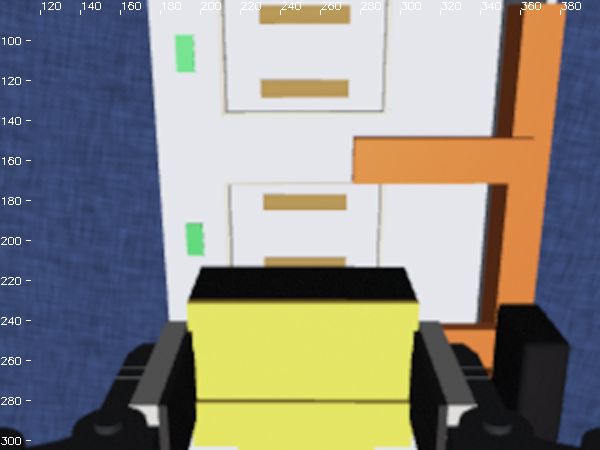

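```bash
python3 -m inch '[[[-0.03,0.03,0.3,-0.03,0,0,40],[-0.03,0.03,0.7,-0.03,0,0,40],[-0.03,0.03,1.1,-0.03,0,0,40],[-0.03,0.03,1.5,-0.03,0,0,40],[-0.03,0.03,1.7,-0.03,0,0,40],[-0.03,0.03,1.75,-0.03,0,0,40],[-0.03,0.03,1.79,-0.03,0,0,40],[-0.03,0.03,1.79,-0.03,0,0,40],[-0.03,0.03,1.79,-0.03,0,0,40],[-0.03,0.03,1.79,-0.03,0,0,40]]]' 60;python3 - <<'E'
from h import *
s=manip.sense(); print(s["contact_force"],s["width"])
go([.5003,.2284,.032],10.54)
E
```

```text
t: 59.2
position: [0.5004, 0.2287, 0.0383]
ee_rot: [0.639, 0.769, 0.001, -0.0]
contact_force: [1.3, -1.2, -0.2]
width: 0.0479
[ 1.26503782 -1.23351901 -0.24452416] 0.04786844218620404
to [0.5003 0.2284 0.032 ]
pos [0.5004 0.2287 0.0383] shift [-0.007 -0.004  0.158] turn [ 0.004 -0.009 -0.004]
```

```bash
python3 -m inch '[[[0,0,0.03,0,0,0,40],[0,0,0.06,0,0,0,40],[0,0,0.09,0,0,0,40],[0,0,0.11,0,0,0,40],[0,0,0.13,0,0,0,40],[0,0,0.14,0,0,0,40],[0,0,0.15,0,0,0,40],[0,0,0.16,0,0,0,40],[0,0,0.16,0,0,0,40],[0,0,0.16,0,0,0,40]]]' 60
```

```text
t: 60.2
position: [0.5002, 0.2286, 0.0326]
ee_rot: [0.639, 0.769, 0.0, -0.001]
contact_force: [-6.2, -2.2, 16.4]
width: 0.0481
```

```bash
python3 -m inch '[[[0,0,-0.01,0,0,0,48],[0,0,-0.01,0,0,0,55],[0,0,-0.01,0,0,0,62],[0,0,-0.01,0,0,0,62],[0,0,-0.01,0,0,0,62],[0,0,-0.4,0,0,0,62],[0,0,-1,0,0,0,62],[0,0,-1.8,0,0,0,62],[-0.4,0,-2.6,0,0,0,70],[-0.9,0,-3.4,0,0,0,80]]]' 60;python3 -m inch '[[[-0.8,0,-0.6,0,0,0,80],[-1.6,0,-1,0,0,0,80],[-2,0,-1,0,0,0,80],[-2,0,-1,0,0,0,80],[-2,0,-1,0,0,0,80],[-2,0,-1,0,0,0,80],[-2,0,-1,0,0,0,80],[-2,0,-1,0,0,0,80],[-2,0,-1,0,0,0,80],[-2,0,-1,0,0,0,80]]]' 60;python3 - <<'E'
from h import *
s=manip.sense();print(s["position"])
d=get_image("wrist"); crop(d,130,10,330,260,3,"w24")
d=get_image("scene"); cv2.imwrite("pics/s24.png",cv2.resize(d["frame"],(768,576)))
E
```

```text
t: 61.2
position: [0.5066, 0.193, 0.1686]
ee_rot: [0.639, 0.769, 0.0, -0.001]
contact_force: [0.7, 0.8, 0.3]
width: 0.0797
t: 62.2
position: [0.5214, 0.1146, 0.2073]
ee_rot: [0.639, 0.769, 0.0, -0.001]
contact_force: [0.5, 0.6, -0.6]
width: 0.08
[0.521352   0.11457272 0.20728793]
```

View pics/w24.png

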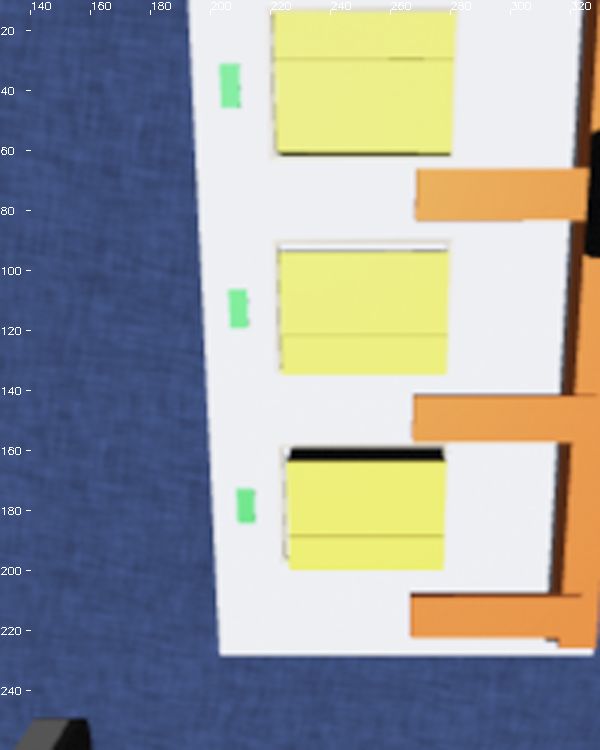

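View pics/s24.png

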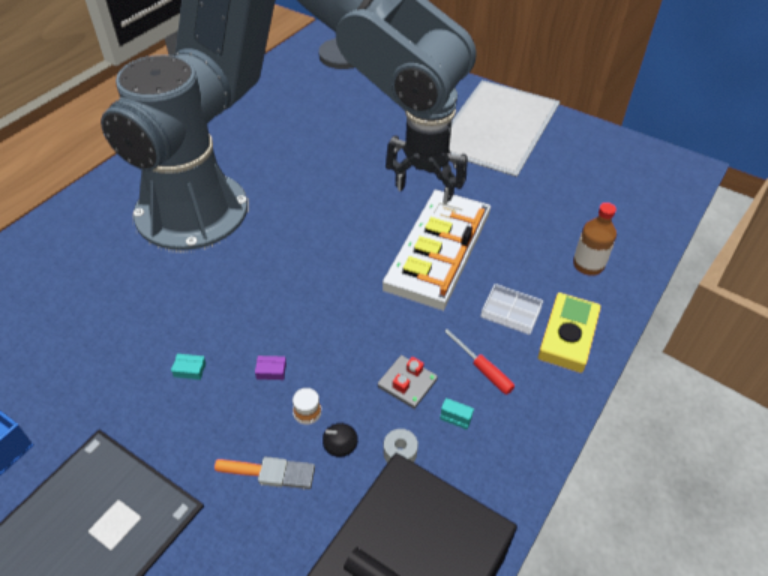

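All three packs (b in pocket 1, d in 0, c in 2) look seated, and no fourth pack is in sight. Now to close the lock.

```bash
python3 - <<'E'
from h import *
go([.5744,.2107,.12],10.54);go([.5744,.2107,.058],10.54)
E
```

```text
to [0.5744 0.2107 0.12  ]
pos [0.5214 0.1144 0.2073] shift [2.121 1.743 2.186] turn [-0.002 -0.009 -0.003]
to [0.5744 0.2107 0.058 ]
pos [0.5214 0.1144 0.2073] shift [2.12  1.743 3.736] turn [-0.002 -0.009 -0.003]
```

```bash
python3 -m inch '[[[0.8,0.7,0.3,0,0,0,60],[1.6,1.3,0.6,0,0,0,60],[2.12,1.74,1,0,0,0,60],[2.12,1.74,1.6,0,0,0,60],[2.12,1.74,2.2,0,0,0,60],[2.12,1.74,2.8,0,0,0,60],[2.12,1.74,3.3,0,0,0,60],[2.12,1.74,3.6,0,0,0,60],[2.12,1.74,3.73,0,0,0,55],[2.12,1.74,3.73,0,0,0,40]]]' 50;  python3 -m inch '[[[0,0,0,0,0,0,20],[0,0,0,0,0,0,5],[0,0,0,0,0,0,5],[0,0,0,0,0,0,5],[0,0,0,0,0,0,5],[0,0,0,0,0,0,5],[0.05,0,0,0,0,0,5],[0.15,0,0,0,0,0,5],[0.3,0,0,0,0,0,5],[0.4,0,0,0,0,0,5]]]' 50;python3 - <<'E'
from h import *
s=manip.sense(); print(s["position"],s["contact_force"],s["width"])
E
```

```text
t: 63.3
position: [0.5743, 0.2106, 0.0581]
ee_rot: [0.639, 0.769, 0.0, -0.001]
contact_force: [-0.8, -0.1, 0.8]
width: 0.0419
t: 64.3
position: [0.5713, 0.2263, 0.0594]
ee_rot: [0.639, 0.769, 0.0, -0.0]
contact_force: [-4.4, -3.4, 6.8]
width: 0.0131
[0.57132251 0.22630917 0.0594092 ] [-4.43875033 -3.40827883  6.76115923] 0.013143792415259734
```

```bash
python3 -m inch '[[[0.1,0,0,0,0,0,5],[0.2,0,0,0,0,0,5],[0.3,0,0,0,0,0,5],[0.36,0,0,0,0,0,5],[0.4,0,0,0,0,0,5],[0.42,0,0,0,0,0,5],[0.43,0,0,0,0,0,5],[0.43,0,0,0,0,0,5],[0.43,0,0,0,0,0,5],[0.43,0,0,0,0,0,5]]]' 50
```

```text
t: 65.3
position: [0.5685, 0.2413, 0.0594]
ee_rot: [0.639, 0.769, -0.001, 0.0]
contact_force: [-2.2, -14.5, 7.2]
width: 0.013
```

```bash
python3 -m inch '[[[0.01,0,0,0,0,0,5],[0.02,0,0,0,0,0,5],[0.03,0,0,0,0,0,5],[0.03,0,0,0,0,0,5],[0.03,0,0,0,0,0,5],[0.03,0,0,0,0,0,5],[0.03,0,0,0,0,0,5],[0.03,0,0,0,0,0,5],[0.03,0,0,0,0,0,5],[0.03,0,0,0,0,0,5]]]' 50
```

```text
t: 66.3
position: [0.5685, 0.2413, 0.0594]
ee_rot: [0.639, 0.769, -0.001, 0.001]
contact_force: [-0.9, -22.2, 9.0]
width: 0.0128
```

At the end stop: the force rises with no motion. I release while still in place and back off.

```bash
python3 -m inch '[[[-0.01,0,0,0,0,0,5],[-0.02,0,0,0,0,0,20],[-0.02,0,0,0,0,0,40],[-0.02,0,0,0,0,0,60],[-0.02,0,0,0,0,0,60],[-0.02,0,-0.5,0,0,0,60],[-0.02,0,-1.2,0,0,0,60],[-0.02,0,-2,0,0,0,60],[-0.02,0,-2.8,0,0,0,80],[-0.02,0,-3.4,0,0,0,80]]]' 50; python3 -m inch '[[[-0.8,0,0,0,0,0,80],[-1.6,-0.2,-0.2,0,0,0,80],[-2.2,-0.4,-0.3,0,0,0,80],[-2.2,-0.5,-0.3,0,0,0,80],[-2.2,-0.5,-0.3,0,0,0,80],[-2.2,-0.5,-0.3,0,0,0,80],[-2.2,-0.5,-0.3,0,0,0,80],[-2.2,-0.5,-0.3,0,0,0,80],[-2.2,-0.5,-0.3,0,0,0,80],[-2.2,-0.5,-0.3,0,0,0,80]]]';python3 - <<'E'
from h import *
s=manip.sense();print(s["position"])
d=get_image("wrist"); crop(d,110,10,310,260,3,"w25")
d=get_image("scene"); crop(d,240,110,340,210,6,"s25")
E
```

```text
t: 67.3
position: [0.5685, 0.2439, 0.1965]
ee_rot: [0.639, 0.769, 0.001, -0.0]
contact_force: [1.0, -0.6, -0.2]
width: 0.0797
t: 68.3
position: [0.5646, 0.1536, 0.2061]
ee_rot: [0.639, 0.769, 0.0, -0.001]
contact_force: [-0.2, -0.5, -0.4]
width: 0.0797
[0.56460614 0.1535551  0.20605887]
```

View pics/w25.png

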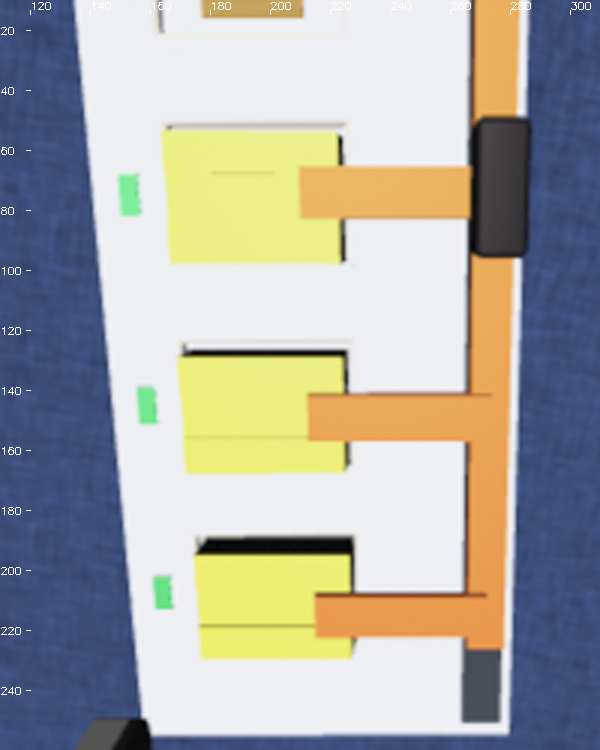

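View pics/s25.png

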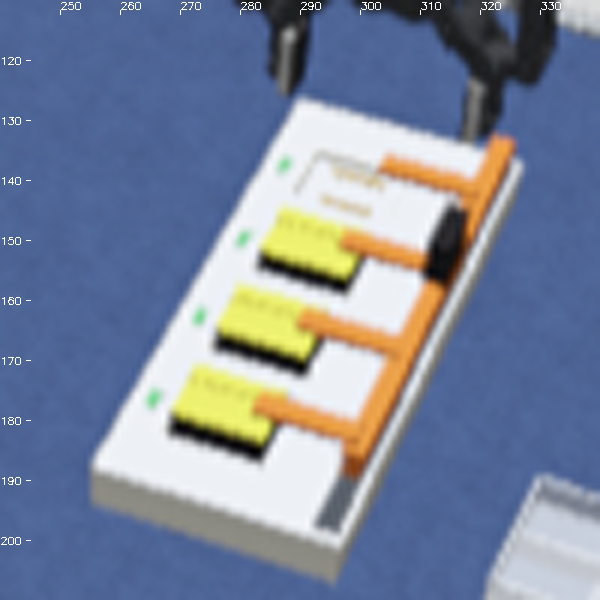

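```bash
python3 - <<'E'
from h import *
d=get_image("wrist")
c0=np.array([.5209,.1999]);th=np.radians(10.54);x=np.array([np.cos(th),np.sin(th)]);y=np.array([-x[1],x[0]])
f=lambda q,z:[((np.mean([w(d,110+u/3,10+v/3,z)[:2] for u,v in q],0)-c0)@a).round(4) for a in(x,y)]
print("T2",f([(300,167),(300,219)],.051),"T1",f([(308,396),(308,440)],.051),"T0",f([(315,597),(315,637)],.051))
print("c",f([(163,131),(340,131),(342,263),(170,263)],.044),"b",f([(178,356),(344,356),(347,472),(186,473)],.044),"d",f([(194,555),(351,554),(352,658),(201,658)],.044))
print("slab",f([(143,735),(509,735)],.028))
E
```

```text
T2 [np.float64(0.0005), np.float64(0.0323)] T1 [np.float64(0.0005), np.float64(-0.0312)] T0 [np.float64(0.0005), np.float64(-0.0951)]
c [np.float64(-0.0136), np.float64(0.0311)] b [np.float64(-0.0138), np.float64(-0.0316)] d [np.float64(-0.0133), np.float64(-0.0944)]
slab [np.float64(0.0003), np.float64(-0.1495)]
```

```bash
python3 - <<'E'
from station import manip
s=manip.sense();print(s["t"],s["contact_force"],s["width"])
print(manip.close_job())
E
```

```text
68.45 [-0.31965506 -0.59943065  0.56394353] 0.08005808442824004
the job is handed in; nothing more can be done
None
```

All three packs present are seated in the charger, contacts down and yellow up, with the lock slide fully home. I handed the job in at 68 s of the 210 s; it reported no verdict.

- **Lock opened:** I pulled the slide to its open stop, where the force rose to about 29 N with no further motion. After I let go it read roughly 1 to 3 mm from open in the images. That is the check that agreed least well, but the slide had been held at the stop before that.
- **pack_b:** It lay contacts up, so I turned it over in two 90° flips on the bench and laid it in pocket 1.
- **pack_d:** I snapped it out of the cradle, turned it 90° on the bench and laid it in pocket 0.
- **pack_c:** It had been knocked a few centimetres aside. I found it again and laid it in pocket 2.
- **pack_a:** I saw no fourth pack in any view, so I took it as absent. Pocket 3 stays empty.
- **Lock closed:** I pushed the slide home until the force rose to 22 N without motion.

**Last checks:**
- **Lock:** The tongues measure within 1 mm of their home position.
- **Packs, sideways:** The pack centres are within about 2.5 mm of their pocket centres.
- **Packs, height:** Packs c and d touched the floor at the expected height. Pack b gave no clear touch on the way down. I judged it seated by its apparent size in the image and by the tongues passing over it freely.
- **Robot:** It stood clear of everything, with no contact force.
- **Bystanders:** They and the look-alikes were not touched on purpose and looked in place in the last full scene picture. I did not measure them.

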